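Roll-test and sort the spare gears, then close up

TASK

Sort the loose black gears on the bench by tooth count: lay every ten-tooth (smallest) gear flat in the narrow compartment of the plywood tray and every eighteen-tooth (largest) gear flat in its wide compartment. Check each fourteen-tooth gear, the same size as the steel master, on the gear tester one at a time: pull the slide knob right out, set the gear flat on the test post, push the knob fully home so that the teeth mesh, turn the master about an eighth of a turn by the knob on top so that both gears roll, pull the slide right out again, and lay the checked gear flat in the organiser's open top drawer before the next one goes in mesh. Finish with the slide fully home on an empty post and the drawer fully shut, having left the cup of markers where it stands.

Things in the scene. Friction and masses are not known exactly. Their poses are not given: they have to be found in the camera images.
- gear14a_hub (a point): black plastic spur gear, 14 teeth, 56 mm across the tips; toothed disc 12 mm thick, plain round hub 22 mm in diameter 24 mm tall above it (36 mm in all), 12 mm bore right through; lies hub up. Point on the axis at mid-hub, 24 mm above the underside; z is the axis. Grip by the hub, fingertips above the disc. May be absent (then None from the start).
- gear14b_hub (a point): black plastic spur gear, 14 teeth, 56 mm across the tips; toothed disc 12 mm thick, plain round hub 22 mm in diameter 24 mm tall above it (36 mm in all), 12 mm bore right through; lies hub up. Point on the axis at mid-hub, 24 mm above the underside; z is the axis. Grip by the hub, fingertips above the disc. May be absent (then None from the start).
- gear10a_hub (a point): black plastic spur gear, 10 teeth, 42 mm across the tips; toothed disc 12 mm thick, plain round hub 22 mm in diameter 24 mm tall above it (36 mm in all), 12 mm bore right through; lies hub up. Point on the axis at mid-hub, 24 mm above the underside; z is the axis. Grip by the hub, fingertips above the disc. May be absent (then None from the start).
- gear10b_hub (a point): black plastic spur gear, 10 teeth, 42 mm across the tips; toothed disc 12 mm thick, plain round hub 22 mm in diameter 24 mm tall above it (36 mm in all), 12 mm bore right through; lies hub up. Point on the axis at mid-hub, 24 mm above the underside; z is the axis. Grip by the hub, fingertips above the disc. May be absent (then None from the start).
- gear18_hub (a point): black plastic spur gear, 18 teeth, 70 mm across the tips; toothed disc 12 mm thick, plain round hub 22 mm in diameter 24 mm tall above it (36 mm in all), 12 mm bore right through; lies hub up. Point on the axis at mid-hub, 24 mm above the underside; z is the axis. Grip by the hub, fingertips above the disc. May be absent (then None from the start).
- gear14a: the same 14-tooth gear, at its underside's centre
- gear14b: the same 14-tooth gear, at its underside's centre
- gear10a: the same 10-tooth gear, at its underside's centre
- gear10b: the same 10-tooth gear, at its underside's centre
- gear18: the same 18-tooth gear, at its underside's centre
- test_post (a point): the tester's upright steel test post, 9.5 mm thick, 23 mm tall, tapered tip, on the sliding carriage. Point on its axis at the shoulder where a gear's underside rests, 30 mm above the bench (mid-hub is then 24 mm above it). x runs along the slide to the master, z up. Axes 49 mm apart with the slide home (a fourteen-tooth gear meshes), 79 mm with it out (clear).
- slide_knob (a point): centre of the slide's black round pull knob, 32 mm in diameter, 20 mm long, axis level along the slide 40 mm above the bench, at the robot's end of the tester; nothing under it, tester base 38 mm behind it when home. Grip from above across its diameter. x points inwards to the master; pull out along -x.
- tester_slide (a joint): position of the slide (m): 0 fully home, 0.030 pulled right out (stop). An over-centre spring detent of about 5 N holds it at either end, and from past the middle draws it on to the nearer end.
- master_knob (a point): centre of the black ribbed knob, 26 mm in diameter, 62 to 92 mm above the bench (this point 78 mm), on top of the steel master gear's spindle; z up. The master under it (14 teeth, 56 mm across, 29 to 43 mm above the bench) turns with it. A gear on the post reaches up to 66 mm.
- master (a joint): angle of the master gear (rad), counterclockwise from above positive; turns freely without limit (friction about 0.01 N m), and jogs a little as gears come into mesh.
- top_drawer_in (a point): point on the inner floor of the organiser's top drawer, mid-width, 50 mm behind its front wall: inside 177 mm long (x from -50 to 127 mm), 152 mm wide, walls 48 mm high, floor 73 mm above the bench. Moves with the drawer; only its first 80 to 90 mm stand clear of the organiser's face at the start. x points into the organiser.
- top_drawer_knob (a point): middle of the front end of the top drawer's round knob, 26 mm in diameter, 24 mm out from the middle of the drawer front (170 mm wide, 69 to 125 mm above the bench). x points into the organiser: push along it to shut the drawer. The organiser is 130 mm tall.
- top_drawer (a joint): opening of the top drawer (m): 0 shut, up to 0.14; it starts 0.09 to 0.10 open, slides with about 1 N.
- tray_narrow (a point): centre of the floor of the tray's narrow compartment: inside 140 mm along x and 82 mm along y, floor 4 mm above the bench, walls 4 mm thick, 24 mm above the bench.
- tray_wide (a point): centre of the floor of the tray's wide compartment: inside 140 mm along x and 106 mm along y, same floor and walls.
- cup_mid (a point): middle of the white ceramic cup of markers, 76 mm in diameter and 95 mm tall (markers to 140 mm); leave it alone.
Things that resemble listed ones, but are neither listed nor needed, are in the scene too. What is shaped like the gear14a but pink or red is not meant.

How it is judged:
On the way, in this order (a step that is already met when the one before it is completed fails the run):
1. the slide is pulled right out (value of joint tester_slide above 0.026 m), for 0.2 s.
2. a fourteen-tooth gear sits flat on the post, slide fully home in mesh, and turns with the master (((horizontal distance between gear14a_hub and test_post below 0.005 m and z of gear14a_hub in the frame of test_post between 0.018 and 0.03 m and value of joint tester_slide below 0.003 m and (velocity of joint master above 0.08 rad/s or velocity of joint master below -0.08 rad/s) and angular speed of gear14a above 0.08 rad/s) or (horizontal distance between gear14b_hub and test_post below 0.005 m and z of gear14b_hub in the frame of test_post between 0.018 and 0.03 m and value of joint tester_slide below 0.003 m and (velocity of joint master above 0.08 rad/s or velocity of joint master below -0.08 rad/s) and angular speed of gear14b above 0.08 rad/s))), for 0.25 s.
3. the slide is pulled right out again (value of joint tester_slide above 0.026 m), for 0.2 s.
4. the first fourteen-tooth gear lies in the drawer and, where there are two, the other one is in mesh, slide home, and turns with the master (((x of gear14a_hub in the frame of top_drawer_in between -0.048 and 0.125 m and y of gear14a_hub in the frame of top_drawer_in between -0.075 and 0.075 m and z of gear14a_hub in the frame of top_drawer_in between 0.015 and 0.035 m and angle between gear14a_hub's own z axis and vertical below 0.25 rad and horizontal distance between gear14b_hub and test_post below 0.005 m and z of gear14b_hub in the frame of test_post between 0.018 and 0.03 m and horizontal distance between gear14b_hub and master_knob below 0.0525 m and angular speed of gear14b above 0.08 rad/s) or (x of gear14b_hub in the frame of top_drawer_in between -0.048 and 0.125 m and y of gear14b_hub in the frame of top_drawer_in between -0.075 and 0.075 m and z of gear14b_hub in the frame of top_drawer_in between 0.015 and 0.035 m and angle between gear14b_hub's own z axis and vertical below 0.25 rad and horizontal distance between gear14a_hub and test_post below 0.005 m and z of gear14a_hub in the frame of test_post between 0.018 and 0.03 m and horizontal distance between gear14a_hub and master_knob below 0.0525 m and angular speed of gear14a above 0.08 rad/s))), for 0.25 s.
At the end, for the whole second after the job is handed in: Every fourteen-tooth gear lies flat (within 14 degrees) in the top drawer, every ten-tooth gear flat in the tray's narrow compartment, every eighteen-tooth gear flat in the wide one, all at rest; the slide is home within 3 mm and the top drawer shut within 6 mm (x of gear14a_hub in the frame of top_drawer_in between -0.048 and 0.125 m and y of gear14a_hub in the frame of top_drawer_in between -0.075 and 0.075 m and z of gear14a_hub in the frame of top_drawer_in between 0.015 and 0.035 m and angle between each of gear14a_hub, gear14b_hub, gear10a_hub, gear10b_hub, gear18_hub's own z axis and vertical below 0.25 rad and x of gear14b_hub in the frame of top_drawer_in between -0.048 and 0.125 m and y of gear14b_hub in the frame of top_drawer_in between -0.075 and 0.075 m and z of gear14b_hub in the frame of top_drawer_in between 0.015 and 0.035 m and x of gear10a_hub in the frame of tray_narrow between -0.072 and 0.072 m and y of gear10a_hub in the frame of tray_narrow between -0.042 and 0.042 m and z of gear10a_hub in the frame of tray_narrow between 0.015 and 0.035 m and x of gear10b_hub in the frame of tray_narrow between -0.072 and 0.072 m and y of gear10b_hub in the frame of tray_narrow between -0.042 and 0.042 m and z of gear10b_hub in the frame of tray_narrow between 0.015 and 0.035 m and x of gear18_hub in the frame of tray_wide between -0.072 and 0.072 m and y of gear18_hub in the frame of tray_wide between -0.054 and 0.054 m and z of gear18_hub in the frame of tray_wide between 0.015 and 0.035 m and value of joint tester_slide below 0.003 m and value of joint top_drawer below 0.006 m and linear speed of each of gear14a, gear14b, gear10a, gear10b, gear18 below 0.02 m/s); the robot touches nothing.
It fails at once if the cup of markers is shifted by more than 30 mm or tipped (distance of cup_mid from where it was at the start of the episode above 0.03 m or angle between cup_mid's own z axis and vertical above 0.4 rad).
Of gear14a, gear14b only 1 to 2 are there at a start; the rules pass over those that are not, and their reading is None.
Of gear10a, gear10b, gear18 only 1 to 2 are there at a start; the rules pass over those that are not, and their reading is None.
At some moment in a run one of gear14a, gear14b, gear10a, gear10b, gear18 may be knocked a few centimetres aside while the robot is not near it.
It also fails if it takes over 210 s, if anything falls off the work surface, if the arm or the gripper's body presses on something with over 40 N, if the wrist force passes 120 N, or if a joint passes its speed limit or range.

ROBOT

A 6-joint arm with a two-finger parallel gripper is mounted at the origin on the work surface. World frame = base frame: x ahead of the robot, y to its left, z up, the work surface at z = 0. Lengths are in m, angles in rad, forces in N, time in s.
With the tool pointing down it reaches from about 0.425 to 0.95 m from the base axis. Payload 3.5 kg.
Tool frame: the origin (TCP) lies on the centre line of the jaws, within the pads' length; the fingertips stand 14 mm ahead of it and the grasp point (between the pads) lies 5 mm behind it (ctrl.finger_overhang is the distance from the TCP to the fingertips, in m); z points along the fingers, y is the line along which they close (so a half turn about z gives the same grasp; the last joint's range is limited). The gripper opens to 85 mm and grips with 20 to 120 N. Pads are 22 mm wide; open, the fingers measure 114 mm over their backs; the gripper's body (76 mm by 85 mm) begins 54 mm behind the grasp point. The pads swing forward as they close: fully open they stand 13 mm farther back than shut.
Start: joints at [-1.274, 0.286, 1.577, -0, 1.279, -0.15], TCP at [0.292, -0.609, 0.245] pointing down, gripper open.
Joint ranges: [-2.77, 2.77], [-0.9, 2.22], [0.21, 2.48], [-1.53, 4.67], [0.24, 2.81], [-2.84, 2.84]. Speed limits (rad/s): [2.79, 2.79, 3.14, 3.14, 3.14, 3.14].

INTERFACE

Orientations are given as a unit quaternion [x, y, z, w].
In Python, from plant import ctrl gives the robot as it stands.
- The arm moves only by the tool send_rows, never from a script. Its argument "moves" is text: rows parted by semicolons, each of 7 numbers parted by spaces: the turn, a rotation vector about the tool's x, y, z in units of 360 degrees (1.0 is 360 degrees), then the shift along the tool's x, y, z in units of 20 cm (1.0 is 20 cm), then the gripper's target within -1 to 1 (fully open at 1, half-way at 0, shut at -1). A call has 1 to 12 rows; each row is the pose to reach, as a shift and turn from the pose commanded when the call began, along the tool's axes at that moment, turning the shorter way round; what a row does not reach only later rows make up. A row lasts 1/8 s, in which the tool goes at most 62.5 mm and 10.7 degrees, less where a joint would pass 70% of its speed; a pose out of reach is approached as far as the arm can. A call with a number of a shift or a turn outside -1 to 1 is refused whole. A call with a gripper value outside its range is refused whole. The fingers move at their own pace and stop on an object; "newtons" is the grip in N (left out, the last holds). Time passes only in rows, so rows that repeat a pose let the fingers close. It gives the time, the measured TCP pose, the force, the opening and the grip force at its end, in the units of the state.
- ctrl.get_state(): the state, without advancing time (a new reading comes with each control period).
- ctrl.read_camera(name): name is "scene" or "top" or "wrist"; returns a dict with "image" (384x512x3 uint8, red, green, blue), "fovy" (degrees; the focal length in pixels is half the picture's height over the tangent of half this angle, whatever the lens; pixels are square), "cx", "cy" (the principal point, pixels), "distortion" ([k1, k2, p1, p2, k3] as OpenCV has them; the pictures are not rectified), "extrinsics" (4x4, takes a point from camera to world coordinates). Camera axes: x right, y up, looking along -z (the intrinsics and any distortion apply to the point x, -y, -z); pixel columns grow to the right and rows downward; lengths in m; the calibration is good to about 2 mm. A picture is of the moment at which its call begins. There is no depth.
- ctrl.sign_off(): hands the job in; it is judged then, once.
The state is a dict: "time": time; "qpos": joint angles; "dq": joint speeds; "joint_efforts": joint torques, N m; "eef_pos": TCP position; "tcp_rot": TCP orientation; "contact_force": force on the tool from outside, world axes, zero at the start; "wrist_torque": the same for the moment, N m; "opening": opening from 0.0 (shut) to 1.0 (fully open); "finger_force": force on a finger pad.
Only numpy, scipy, OpenCV 4.12 (cv2) and the standard library are available. Lean on these libraries where they do the work, as an engineer would, in place of code of your own. Each camera call takes 0.05 s, during which the arm holds its last target. There are 200 camera calls.

## Working session

There is one attempt and no reset: what is moved stays moved. The work goes in short steps, Python scripts to look and compute and a tool call to move; the robot and the scene stay as the last step left them, time stands still between calls to the robot, and variables do not carry over. Pictures are saved under pics/ and viewed, at most 14 in all, crops included, and the job is handed in when it is done.

Besides the shell and the picture viewer there is one more tool, called after "Emit:" as name(argument=value, ...), one argument or row to a line, values as JSON. send_rows: Moves the arm, as the interface text tells. Its arguments: {"type":"object","properties":{"moves":{"type":"string"},"newtons":{"type":"number"}},"required":["moves"]}

```bash
ls; mkdir -p pics; cat > h.py <<'E'
import numpy as np, cv2
from plant import ctrl
from scipy.spatial.transform import Rotation as R
def snap(name,fn=None):
    c=ctrl.read_camera(name)
    if fn: cv2.imwrite('pics/'+fn,c['image'][:,:,::-1])
    return c
def K(c):
    f=c['image'].shape[0]/2/np.tan(np.radians(c['fovy'])/2)
    return np.array([[f,0,c['cx']],[0,f,c['cy']],[0,0,1.]])
def pix2w(c,uv,z):
    p=cv2.undistortPoints(np.array(uv,float).reshape(-1,1,2),K(c),np.array(c['distortion'],float))[:,0]
    E=np.array(c['extrinsics']); d=np.c_[p[:,0],-p[:,1],-np.ones(len(p))]@E[:3,:3].T
    o=E[:3,3]; z=np.broadcast_to(z,len(p))
    return o+d*((z-o[2])/d[:,2])[:,None]
def w2pix(c,P):
    E=np.array(c['extrinsics']); q=(np.array(P,float).reshape(-1,3)-E[:3,3])@E[:3,:3]
    q=q*[1,-1,-1]
    return cv2.projectPoints(q,np.zeros(3),np.zeros(3),K(c),np.array(c['distortion'],float))[0][:,0]
def rel(target,yaw=None):
    """shift in tool axes, units of 20cm, from present pose; """
    s=ctrl.get_state(); r=R.from_quat(s['tcp_rot'])
    return r.inv().apply(np.array(target)-s['eef_pos'])/0.2
E
python3 - <<'E'
from h import *
import pickle
d={}
for n in ['scene','top','wrist']:
    d[n]=snap(n,n+'0.png')
    print(n,d[n]['fovy'],d[n]['cx'],d[n]['cy'],d[n]['distortion'],np.round(d[n]['extrinsics'],3).tolist())
pickle.dump(d,open('d0.pkl','wb'))
s=ctrl.get_state();print(s)
print(R.from_quat(s['tcp_rot']).as_matrix().round(4))
a=cv2.imread('pics/top0.png');cv2.imwrite('pics/top0b.png',cv2.resize(a,(800,600),interpolation=cv2.INTER_CUBIC))
E
```

```text
pics
scene 55.96668253780473 250.98075671329468 184.74955801969958 [-0.10906483  0.          0.          0.          0.        ] [[-0.802, -0.343, 0.489, 0.992], [0.597, -0.472, 0.649, 0.609], [0.009, 0.812, 0.583, 0.655], [0.0, 0.0, 0.0, 1.0]]
top 55.01599302784317 258.8445553807233 192.2256186798916 [-0.00796829  0.          0.          0.          0.        ] [[0.022, 0.996, -0.087, 0.446], [-1.0, 0.022, 0.003, -0.017], [0.005, 0.087, 0.996, 1.03], [0.0, 0.0, 0.0, 1.0]]
wrist 61.386270464503184 252.78208524464725 187.355847172104 [-0.04356138  0.          0.          0.          0.        ] [[0.432, 0.864, 0.258, 0.358], [-0.902, 0.414, 0.121, -0.578], [-0.002, -0.285, 0.958, 0.373], [0.0, 0.0, 0.0, 1.0]]
{'time': 0.15, 'qpos': array([-1.27403346e+00,  2.86997145e-01,  1.57780980e+00,  1.12241705e-05,
        1.27859206e+00, -1.50004156e-01]), 'dq': array([ 0.00187517, -0.00101393, -0.00393047,  0.00042246,  0.00171322,
       -0.00078101]), 'joint_efforts': array([-2.00738382e-04, -4.06603789e+01, -2.93139911e+01, -2.00415398e-04,
        3.92939604e-03, -2.29924026e-07]), 'eef_pos': array([ 0.29152268, -0.60828066,  0.24425833]), 'tcp_rot': array([ 9.75153443e-01,  2.21528657e-01, -6.08566881e-05, -9.01138714e-04]), 'contact_force': array([-0.09370515, -0.672111  , -1.25780214]), 'wrist_torque': array([-0.05411119, -0.0212444 , -0.00249923]), 'finger_force': 0.0, 'opening': 1.0008441377295025}
[[ 9.019e-01  4.320e-01 -5.000e-04]
 [ 4.320e-01 -9.018e-01  1.700e-03]
 [ 3.000e-04 -1.800e-03 -1.000e+00]]
```

View pics/top0b.png

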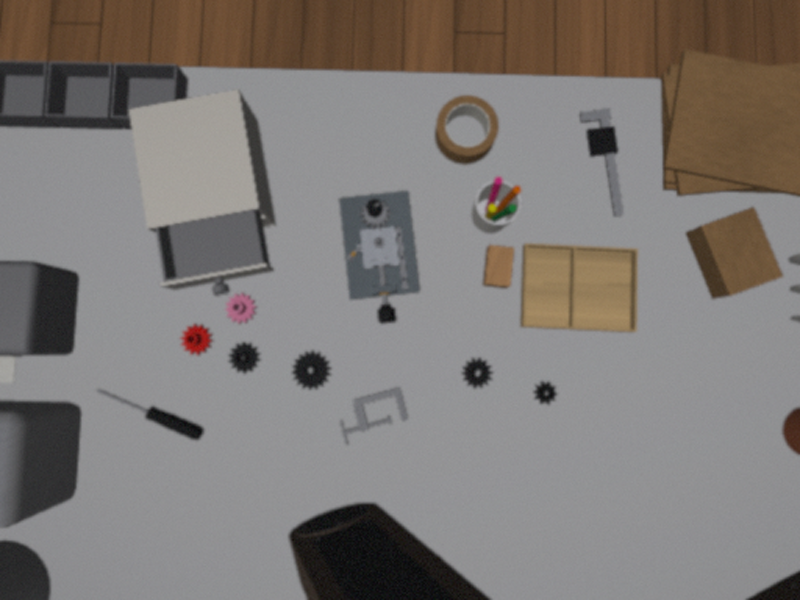

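View pics/scene0.png

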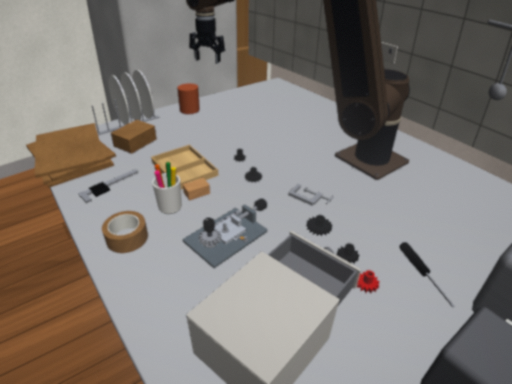

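The top view at 800x600 shows four black gears: (245,358), (311,370, the largest), (477,373) and (545,393, the smallest). The red (197,340) and pink (240,308) gears are decoys. The tester is at (380,245) with its knob at (387,314), the tray at (580,288), the drawer at (215,245) and the cup at (497,203). I'll measure sizes and crop.

```bash
python3 - <<'E'
from h import *
import pickle
d=pickle.load(open('d0.pkl','rb'));c=d['top'];s=512/800
im=c['image'];g=im.max(2)
for u,v in [(245,358),(311,370),(477,373),(545,393)]:
    u0,v0=int(u*s),int(v*s)
    m=(g<75).astype(np.uint8); n,l,st,ce=cv2.connectedComponentsWithStats(m)
    k=l[v0-2:v0+3,u0-2:u0+3].max(); ys,xs=np.where(l==k)
    (x,y),r=cv2.minEnclosingCircle(np.c_[xs,ys].astype(np.float32))
    P=pix2w(c,[[x,y],[x+r,y]],0.012)
    print((u,v),len(xs),x,y,r,P[0].round(4),'dia',2*np.linalg.norm(P[0]-P[1]).round(4),'reach',np.hypot(*P[0,:2]).round(3))
pts={'slideknob':(387,314,.04),'masterknob':(375,208,.092),'drawerknob':(221,289,.097),'tray tl':(523,246,.024),'tr':(636,248,.024),'br':(635,331,.024),'bl':(522,326,.024),'div t':(572,247,.024),'div b':(571,328,.024),'drawer fl':(163,283,.121),'drawer fr':(269,269,.121),'cabinet l':(147,227,.13),'cabinet r':(259,207,.13),'cup':(498,203,.095),
'base tl':(340,196,.015),'tr_':(408,191,.015),'br_':(419,291,.015),'bl_':(350,299,.015)}
for k,(u,v,z) in pts.items(): print(k,pix2w(c,[[u*s,v*s]],z)[0].round(4))
x0,y0=200,110
cr=im[110:270,60:360][:,:,::-1]
a=cv2.resize(im[115:215,205:285][:,:,::-1],None,fx=5,fy=5,interpolation=cv2.INTER_CUBIC)
b=cv2.resize(im[200:270,120:370][:,:,::-1],(800,224),interpolation=cv2.INTER_CUBIC)
cv2.imwrite('pics/c1.png',np.vstack([np.pad(a,((0,0),(0,400),(0,0)))[:370],b]))
E
```

```text
(245, 358) 227 156.28504943847656 228.4719696044922 8.662252426147461 [0.429  0.2595 0.012 ] dia 0.0476 reach 0.501
(311, 370) 355 198.90660095214844 236.42308044433594 11.020097732543945 [0.4099 0.1418 0.012 ] dia 0.0604 reach 0.434
(477, 373) 197 304.6650390625 238.04368591308594 8.375832557678223 [ 0.4119 -0.1482  0.012 ] dia 0.046 reach 0.438
(545, 393) 112 348.5 251.0 6.500100135803223 [ 0.3792 -0.2687  0.012 ] dia 0.0356 reach 0.465
slideknob [0.5085 0.0098 0.04  ]
masterknob [0.6807 0.0326 0.092 ]
drawerknob [0.5396 0.2792 0.097 ]
tray tl [ 0.6354 -0.2274  0.024 ]
tr [ 0.6365 -0.428   0.024 ]
br [ 0.4894 -0.4243  0.024 ]
bl [ 0.4938 -0.2262  0.024 ]
div t [ 0.6356 -0.3143  0.024 ]
div b [ 0.4922 -0.312   0.024 ]
drawer fl [0.5447 0.3641 0.121 ]
drawer fr [0.5708 0.1969 0.121 ]
cabinet l [0.6323 0.391  0.13  ]
cabinet r [0.6686 0.215  0.13  ]
cup [ 0.6931 -0.1708  0.095 ]
base tl [0.7204 0.1001 0.015 ]
tr_ [ 0.7324 -0.0218  0.015 ]
br_ [ 0.5521 -0.0452  0.015 ]
bl_ [0.5352 0.0765 0.015 ]
```

View pics/c1.png

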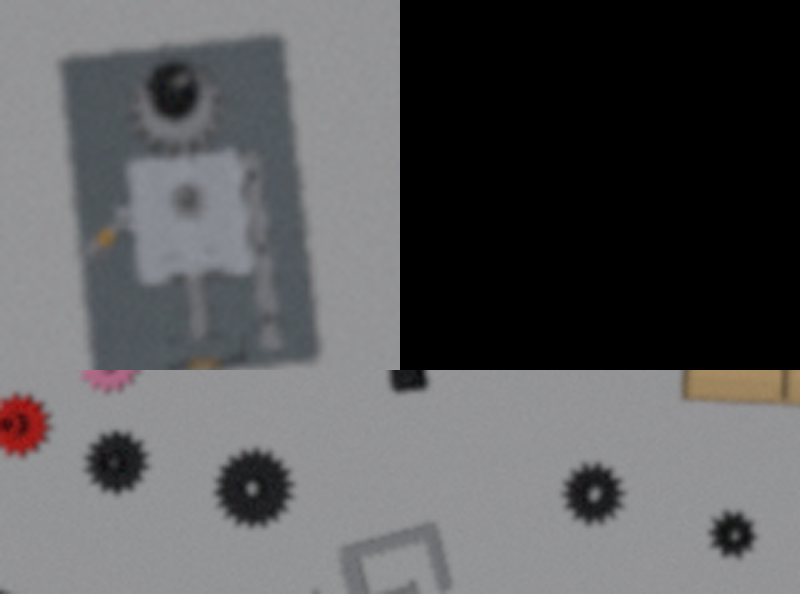

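The crop shows toothed discs at top-picture positions (245,358) and (477,373), both 46-48 mm apparent, so 14 teeth. (311,370) at 60 mm is the 18-tooth and (545,393) at 36 mm is the 10-tooth. The post in the crop is at (187,198), i.e. raw (242.4,154.6). The narrow compartment is the left one.

```bash
cat >> h.py <<'E'
def yaw_now():
    m=R.from_quat(ctrl.get_state()['tcp_rot']).as_matrix(); return np.degrees(np.arctan2(m[1,0],m[0,0]))
def rows(*wps):
    """wps: (x,y,z,yawdeg) world; prints turn-z and shift in move units from the present measured pose"""
    s=ctrl.get_state(); r=R.from_quat(s['tcp_rot']); p=s['eef_pos']; pp=p;py=yaw_now()
    print('t',round(s['time'],2),'at',p.round(4),'yaw',round(py,2),'F',s['contact_force'].round(1))
    for w in wps:
        # turn so that the tool points exactly down at yaw w[3]
        y=np.radians(w[3]); T=np.array([[np.cos(y),np.sin(y),0],[np.sin(y),-np.cos(y),0],[0,0,-1]])
        rv=(r.inv()*R.from_matrix(T)).as_rotvec()/(2*np.pi)
        sh=r.inv().apply(np.array(w[:3])-p)/.2
        n=max(np.linalg.norm(np.array(w[:3])-pp)/.0625,abs((w[3]-py+180)%360-180)/10.7)
        print(' '.join('%.4f'%v for v in [*rv,*sh]),'  rows>=%.1f'%n); pp=np.array(w[:3]);py=w[3]
E
python3 - <<'E'
from h import *
import pickle
d=pickle.load(open('d0.pkl','rb'));c=d['top']
print('post',pix2w(c,[[242.4,154.6]],.053))
m=pix2w(c,[[375/1.5625,208/1.5625]],.092)
print(ctrl.finger_overhang)
rows((.47,-.0,.245,7.5))
E
```

```text
post [[0.63190364 0.02666801 0.053     ]]
0.014
t 0.15 at [ 0.2915 -0.6083  0.2443] yaw 25.6 F [-0.1 -0.7 -1.3]
-0.0003 0.0000 0.0503 2.1188 -2.3573 0.0011   rows>=10.1
```

Emit:
send_rows(
  moves="0 0 0.025 0.3 -0.3 0 1;0 0 0.05 0.55 -0.6 0.1 0.1;0 0 0.05 0.8 -0.85 0.2 0.1;0 0 0.05 1 -1 0.2 0.1;0 0 0.05 1 -1 0.2 0.1;0 0 0.05 1 -1 0.2 0.1",
)

```text
time: 0.9
eef_pos: [0.386, -0.3394, 0.2045]
tcp_rot: [0.998, 0.068, -0.0, -0.001]
contact_force: [-0.8, 0.4, 0.2]
opening: 0.552
finger_force: 0.0
```

```bash
python3 - <<'E'
from h import *
rows((.379,-.269,.14,7.5))
E
```

```text
t 0.9 at [ 0.386  -0.3394  0.2045] yaw 7.81 F [-0.8  0.4  0.2]
-0.0003 0.0001 0.0009 0.0134 -0.3529 0.3229   rows>=1.5
```

Emit:
send_rows(
  moves="0 0 0 0.013 -0.2 0.2 0.1;0 0 0.001 0.013 -0.353 0.323 0.1;0 0 0.001 0.013 -0.353 0.323 0.1;0 0 0.001 0.013 -0.353 0.323 0.1",
)

```text
time: 1.4
eef_pos: [0.3795, -0.2736, 0.142]
tcp_rot: [0.998, 0.063, 0.001, 0.001]
contact_force: [-0.3, -0.4, 0.9]
opening: 0.549
finger_force: 0.0
```

```bash
python3 - <<'E'
from h import *
import pickle
c=snap('wrist','w1.png'); pickle.dump(c,open('w1.pkl','wb'))
s=ctrl.get_state();print(s['eef_pos'],yaw_now(),w2pix(c,[[.379,-.269,.036],[.379,-.269,.012],s['eef_pos']]))
E
```

```text
[ 0.3797242  -0.27386497  0.14243069] 7.181784380392225 [[244.46553072 191.26301035]
 [245.10697386 182.72213752]
 [250.19410625 261.59519753]]
```

View pics/w1.png

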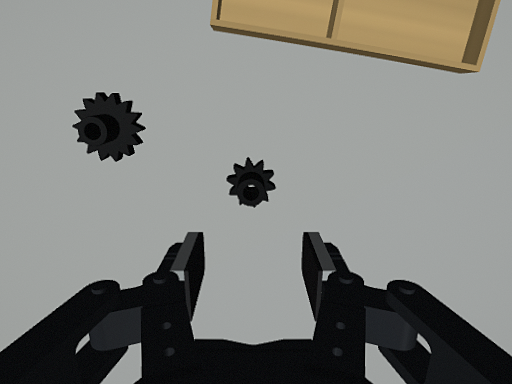

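The wrist view shows the ten-tooth gear at (251,184) with its hub top at (252,192), and the fourteen-tooth at (110,127). I'll add a silhouette-fit helper for gears.

```bash
cat >> h.py <<'E'
from scipy.optimize import minimize
def gearfit(c,xy,rt,z0=0.,dark=70):
    """fit gear silhouette (disc+hub) to the dark mask; returns x,y,mean radius,IoU"""
    m=(c['image'].max(2)<dark).astype(np.uint8); a=np.linspace(0,2*np.pi,40); ci=np.c_[np.cos(a),np.sin(a)]
    u0=w2pix(c,[[*xy,z0+.018]])[0]; W=70; yy,xx=np.mgrid[:m.shape[0],:m.shape[1]]
    def sil(p):
        o=np.zeros(m.shape,np.uint8)
        for r,zs in ((p[2],(0,.012)),(.011,(.012,.036))):
            q=np.vstack([np.c_[p[:2]+r*ci,np.full(40,z0+z)] for z in zs])
            h=cv2.convexHull(w2pix(c,q).astype(np.float32))
            cv2.fillConvexPoly(o,np.round(h*16).astype(np.int32),1,cv2.LINE_8,4)
        return o
    n,l=cv2.connectedComponents(m)
    def cost(p):
        o=sil(p); k=np.hypot(xx-u0[0],yy-u0[1])<W
        return -((o&m)&k).sum()/max(1,((o|m)&k).sum())
    # restrict to the component nearest the guess
    ys,xs=np.where(m); i=np.argmin(np.hypot(xs-u0[0],ys-u0[1])); m=(l==l[ys[i],xs[i]]).astype(np.uint8)
    # start from the component's centroid
    b=pix2w(c,[[xs[l[ys,xs]==l[ys[i],xs[i]]].mean(),ys[l[ys,xs]==l[ys[i],xs[i]]].mean()]],z0+.012)[0]
    u0=w2pix(c,[[b[0],b[1],z0+.018]])[0]
    s=[b[0],b[1],rt]
    for d in (.006,.002):
        S=np.vstack([s,np.array(s)+np.eye(3)*d]); r=minimize(cost,s,method='Nelder-Mead',options=dict(initial_simplex=S,xatol=1e-4,fatol=1e-4)); s=r.x
    return r.x.round(4),round(-r.fun,3)
E
python3 - <<'E'
from h import *
import pickle
c=pickle.load(open('w1.pkl','rb'))
p,i=gearfit(c,(.379,-.269),.018);print(p,i,w2pix(c,[[p[0],p[1],.036]]))
p2,i2=gearfit(c,(.412,-.148),.025);print(p2,i2,w2pix(c,[[p2[0],p2[1],.036]]))
rows((p[0],p[1],.06,7.5),(p[0],p[1],.030,7.5))
E
```

```text
[ 0.4023 -0.363   0.1607] -1198229559838230.0 [[371.58916818 176.79693954]]
[ 0.4355 -0.2179  0.1383] -1197996108177006.5 [[182.32871203 107.17443144]]
t 1.45 at [ 0.3797 -0.2739  0.1424] yaw 7.18 F [-0.6  0.3  0.7]
0.0005 -0.0003 -0.0009 0.0555 0.4550 0.4137   rows>=2.0
0.0005 -0.0003 -0.0009 0.0552 0.4545 0.5637   rows>=0.5h.py:52: RuntimeWarning: overflow encountered in scalar negative
  return -((o&m)&k).sum()/max(1,((o|m)&k).sum())
```

uint overflow; cast to int.

```bash
sed -i 's/return -((o&m)&k).sum()/return -int(((o\&m)\&k).sum())/' h.py
python3 - <<'E'
from h import *
import pickle
c=pickle.load(open('w1.pkl','rb'))
p,i=gearfit(c,(.379,-.269),.018);print(p,i,w2pix(c,[[p[0],p[1],.036]]))
p2,i2=gearfit(c,(.412,-.148),.025);print(p2,i2,w2pix(c,[[p2[0],p2[1],.036]]))
rows((p[0],p[1],.06,7.5),(p[0],p[1],.030,7.5))
E
```

```text
[ 0.3792 -0.2741  0.0173] 0.834 [[251.14799451 191.80947585]]
[ 0.4107 -0.1531  0.025 ] 0.873 [[ 91.76834214 131.10927151]]
t 1.45 at [ 0.3797 -0.2739  0.1424] yaw 7.18 F [-0.6  0.3  0.7]
0.0005 -0.0003 -0.0009 -0.0035 -0.0005 0.4121   rows>=1.3
0.0005 -0.0003 -0.0009 -0.0038 -0.0010 0.5621   rows>=0.5
```

Emit:
send_rows(
  moves="0 0 0 -0.003 0 0.3 0.1;0 0 -0.001 -0.003 0 0.5 0.1;0 0 -0.001 -0.004 -0.001 0.558 0.1;0 0 -0.001 -0.004 -0.001 0.558 0.1;0 0 -0.001 -0.004 -0.001 0.558 -1;0 0 -0.001 -0.004 -0.001 0.558 -1;0 0 -0.001 -0.004 -0.001 0.558 -1;0 0 -0.001 -0.004 -0.001 0.558 -1;0 0 -0.001 -0.004 -0.001 0.3 -1;0 0 -0.001 -0.004 -0.001 0.1 -1;0 0 -0.001 -0.004 -0.001 0.1 -1",
  newtons=30,
)

```text
time: 2.82
eef_pos: [0.38, -0.2734, 0.1248]
tcp_rot: [0.998, 0.066, 0.003, 0.003]
contact_force: [-0.2, -0.0, -0.1]
opening: 0.242
finger_force: 29.8
```

```bash
python3 - <<'E'
from h import *
s=ctrl.get_state();print(s['opening'],s['finger_force'])
rows((.563,-.270,.125,7.5),(.563,-.270,.040,7.5))
E
```

```text
0.2423810148112771 29.78138282429427
t 2.83 at [ 0.38   -0.2734  0.1248] yaw 7.62 F [-0.2 -0.  -0.1]
0.0012 -0.0008 0.0003 0.9093 0.1044 0.0043   rows>=2.9
0.0012 -0.0008 0.0003 0.9072 0.1013 0.4293   rows>=1.4
```

Emit:
send_rows(
  moves="0 0 0 0.3 0.03 0 -1;0 0 0 0.6 0.07 0 -1;0.001 -0.001 0 0.907 0.103 0 -1;0.001 -0.001 0 0.907 0.103 0 -1;0.001 -0.001 0 0.907 0.102 0.25 -1;0.001 -0.001 0 0.907 0.101 0.436 -1;0.001 -0.001 0 0.907 0.101 0.436 -1;0.001 -0.001 0 0.907 0.101 0.436 -0.25;0.001 -0.001 0 0.907 0.101 0.436 -0.25;0.001 -0.001 0 0.907 0.101 0.2 -0.25;0.001 -0.001 0 0.907 0.101 0 -0.25;0.001 -0.001 0 0.907 0.101 0 0.1",
)

```text
time: 4.32
eef_pos: [0.5627, -0.2692, 0.1257]
tcp_rot: [0.998, 0.066, 0.0, -0.0]
contact_force: [0.2, -0.4, -0.2]
opening: 0.549
finger_force: 0.0
```

```bash
python3 - <<'E'
from h import *
snap('wrist','w2.png')
rows((.50,.01,.14,7.5))
E
```

```text
t 4.38 at [ 0.5613 -0.2683  0.123 ] yaw 7.59 F [ 0.1 -0.2  0.4]
-0.0005 0.0005 0.0003 -0.1204 -1.4199 -0.0799   rows>=4.6
```

View pics/w2.png

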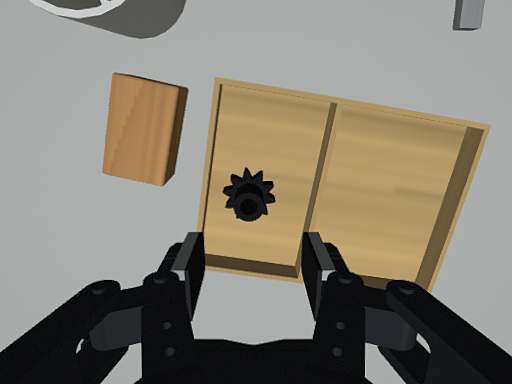

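The ten-tooth gear lies flat in the narrow compartment at (249,190). Next I go to the slide knob.

Emit:
send_rows(
  moves="0 0 0 -0.02 -0.3 -0.08 0.1;0 0 0 -0.05 -0.6 -0.1 0.1;0 0 0 -0.08 -0.9 -0.1 0.1;0 0 0 -0.1 -1 -0.1 0.1;0 0 0 -0.1 -1 -0.1 0.1",
)

```text
time: 5.0
eef_pos: [0.5134, -0.0711, 0.1409]
tcp_rot: [0.998, 0.067, -0.004, -0.003]
contact_force: [-0.5, -0.3, 0.3]
opening: 0.549
finger_force: 0.0
```

Emit:
send_rows(
  moves="0 0 0 -0.02 -0.3 0.02 0.1;0 0 0 -0.02 -0.42 0.02 0.1;0 0 0 -0.02 -0.42 0.02 0.1;0 0 0 -0.02 -0.42 0.02 0.1",
)

```text
time: 5.5
eef_pos: [0.5, 0.0092, 0.1386]
tcp_rot: [0.998, 0.066, -0.003, -0.003]
contact_force: [0.4, 0.0, -0.9]
opening: 0.552
finger_force: 0.0
```

```bash
python3 - <<'E'
from h import *
import pickle
c=snap('wrist','w3.png');pickle.dump(c,open('w3.pkl','wb'))
s=ctrl.get_state();print(s['eef_pos'],yaw_now(),w2pix(c,[[.5085,.0098,.04],[.632,.0267,.053]]))
a=cv2.imread('pics/w3.png');cv2.imwrite('pics/w3b.png',cv2.resize(a,(800,600),interpolation=cv2.INTER_CUBIC))
E
```

```text
[0.49997612 0.00911177 0.13866409] 7.498128182391683 [[252.1630231  182.33370387]
 [250.832346   -14.36565376]]
```

View pics/w3b.png

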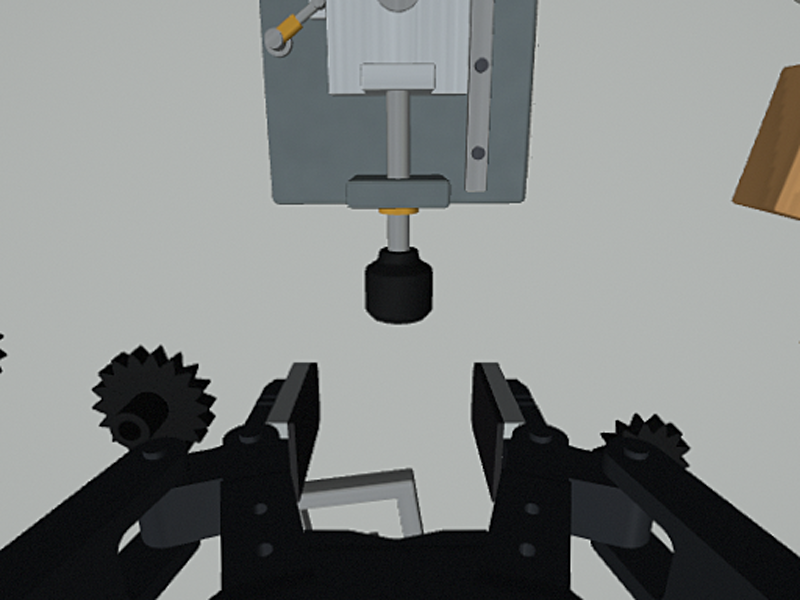

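The knob is at (398,290) in the 800x600 view, exactly in line with the rod, and the tester base is square with the picture.

```bash
python3 - <<'E'
from h import *
import pickle
c=pickle.load(open('w3.pkl','rb'));f=1/1.5625
k=pix2w(c,np.array([[398,290],[398.5,100],[398.5,170],[398,240]])*f,.04);print(k.round(4))
print(gearfit(c,(.41,.142),.032))
d=k[1]-k[3];print('ang',np.degrees(np.arctan2(d[1],d[0])))
x,y=k[0,:2];a=np.radians(7.5);e=np.array([np.cos(a),np.sin(a)])
q=k[0,:2]-.036*e
rows((x,y,.10,7.5),(x,y,.040,7.5),(q[0],q[1],.040,7.5))
E
```

```text
[[0.5063 0.0076 0.04  ]
 [0.5896 0.0185 0.04  ]
 [0.5608 0.0147 0.04  ]
 [0.5299 0.0108 0.04  ]]
(array([-0.6157, -0.0957,  0.9532]), np.float64(0.753))
ang 7.397102810291523
t 5.55 at [0.5    0.0091 0.1387] yaw 7.5 F [-0.1  0.   0.2]
-0.0009 0.0010 -0.0000 0.0314 0.0126 0.1931   rows>=0.6
-0.0009 0.0010 -0.0000 0.0332 0.0143 0.4931   rows>=1.0
-0.0009 0.0010 -0.0000 -0.1468 0.0144 0.4941   rows>=0.6
```

Emit:
send_rows(
  moves="0 0 0 0.033 0.014 0.25 0.1;-0.001 0.001 0 0.033 0.014 0.493 0.1;-0.001 0.001 0 0.033 0.014 0.493 0.1;-0.001 0.001 0 0.033 0.014 0.493 -1;-0.001 0.001 0 0.033 0.014 0.493 -1;-0.001 0.001 0 0.033 0.014 0.493 -1;-0.001 0.001 0 -0.05 0.014 0.493 -1;-0.001 0.001 0 -0.125 0.014 0.493 -1;-0.001 0.001 0 -0.125 0.014 0.493 -1;-0.001 0.001 0 -0.125 0.014 0.493 -1",
  newtons=40,
)

```text
time: 6.8
eef_pos: [0.4764, 0.005, 0.0413]
tcp_rot: [0.998, 0.066, 0.004, 0.001]
contact_force: [6.8, 2.1, -7.2]
opening: 0.354
finger_force: 45.3
```

```bash
python3 - <<'E'
from h import *
s=ctrl.get_state();print(s['opening'],s['finger_force'])
rows((.411,-.153,.14,7.5))
E
```

```text
0.35400275209079607 45.332580419490114
t 6.8 at [0.4764 0.005  0.0413] yaw 7.57 F [ 6.8  2.1 -7.2]
0.0002 -0.0013 0.0002 -0.4244 0.7408 -0.4955   rows>=3.2
```

Emit:
send_rows(
  moves="0 0 0 0 0 0 0.1;0 0 0 0 0 0 0.1;0 0 0 0 0 -0.25 0.1;0 0 0 -0.05 0.1 -0.5 0.1;0 0 0 -0.2 0.35 -0.5 0.1;0 0 0 -0.35 0.6 -0.5 0.1;0 0 0 -0.424 0.741 -0.5 0.1;0 0 0 -0.424 0.741 -0.5 0.1;0 0 0 -0.424 0.741 -0.5 0.1",
)

```text
time: 7.92
eef_pos: [0.4098, -0.1526, 0.1404]
tcp_rot: [0.998, 0.066, 0.0, -0.0]
contact_force: [0.2, 0.8, -0.3]
opening: 0.552
finger_force: 0.0
```

```bash
python3 - <<'E'
from h import *
import pickle
c=snap('wrist','w4.png');pickle.dump(c,open('w4.pkl','wb'))
p,i=gearfit(c,(.411,-.153),.025);print(p,i,w2pix(c,[[p[0],p[1],.036]]))
rows((p[0],p[1],.031,7.5))
t=snap('top','t2.png');pickle.dump(t,open('t2.pkl','wb'))
E
```

```text
[ 0.4114 -0.1535  0.0244] 0.848 [[252.3138932  189.97905642]]
t 7.97 at [ 0.4099 -0.1523  0.1403] yaw 7.64 F [-0.2 -0.1  0.3]
-0.0000 -0.0000 0.0004 0.0065 0.0073 0.5465   rows>=1.7
```

View pics/w4.png

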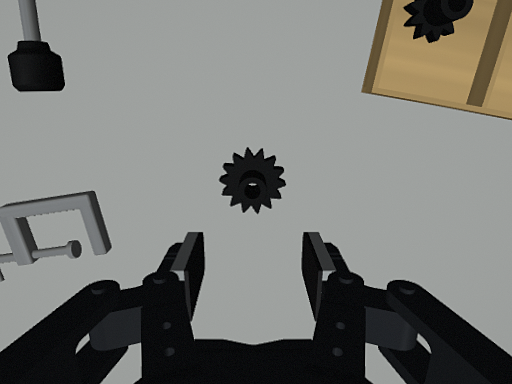

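The view shows the fourteen-tooth gear at (252,181) with its bore at (253,188). I'll squeeze it once, turn 90° and re-grip, so that it is centred both ways.

Emit:
send_rows(
  moves="0 0 0 0.01 0.007 0.3 0.1;0 0 0 0.01 0.007 0.52 0.1;0 0 0 0.012 0.007 0.546 0.1;0 0 0 0.012 0.007 0.546 -0.9;0 0 0 0.012 0.007 0.546 -0.9;0 0 0 0.012 0.007 0.546 -0.9;0 0 0 0.012 0.007 0.546 -0.2;0 0 0 0.012 0.007 0.546 -0.2;0 0 -0.06 0.012 0.007 0.546 -0.2;0 0 -0.12 0.012 0.007 0.546 -0.2;0 0 -0.18 0.012 0.007 0.546 -0.2;0 0 -0.25 0.012 0.007 0.546 -0.2",
  newtons=20,
)

```text
time: 9.52
eef_pos: [0.4122, -0.1541, 0.031]
tcp_rot: [0.903, 0.43, -0.0, -0.0]
contact_force: [0.7, -0.2, 0.4]
opening: 0.402
finger_force: 0.0
```

Emit:
send_rows(
  moves="0 0 -0.12 0 0 0 -0.2;0 0 -0.12 0 0 0 -0.2;0 0 -0.12 0 0 0 -0.2;0 0 -0.12 0 0 0 -0.2;0 0 -0.12 0 0 0 -0.2",
)

```text
time: 10.15
eef_pos: [0.4122, -0.154, 0.031]
tcp_rot: [0.684, 0.729, -0.0, -0.0]
contact_force: [-0.4, -0.1, -0.5]
opening: 0.404
finger_force: 0.0
```

```bash
python3 - <<'E'
from h import *
s=ctrl.get_state();print(s['opening'],s['finger_force'],s['qpos'].round(2))
rows((.412,-.153,.031,97.5))
E
```

```text
0.40374587389270866 0.0 [-0.59  0.08  2.27  0.    0.79 -0.65]
t 10.15 at [ 0.4122 -0.154   0.031 ] yaw 93.65 F [-0.4 -0.1 -0.5]
-0.0000 -0.0000 -0.0107 0.0053 -0.0008 -0.0000   rows>=0.4
```

```bash
python3 - <<'E'
from h import *
rows((.412,-.154,.10,93),(.562,.0147,.16,7.5))
E
```

```text
t 10.15 at [ 0.4122 -0.154   0.031 ] yaw 93.65 F [-0.4 -0.1 -0.5]
-0.0000 -0.0000 0.0018 0.0003 -0.0012 -0.3450   rows>=1.1
-0.0000 0.0000 0.2393 0.7943 0.8010 -0.6450   rows>=8.0
```

Emit:
send_rows(
  moves="0 0 0 0 0 0 -1;0 0 0 0 0 0 -1;0 0 0 0 0 0 -1;0 0 0 0 0 -0.25 -1;0 0 0.03 0.05 0.05 -0.5 -1;0 0 0.06 0.2 0.2 -0.645 -1;0 0 0.09 0.4 0.4 -0.645 -1;0 0 0.12 0.6 0.6 -0.645 -1;0 0 0.15 0.794 0.801 -0.645 -1;0 0 0.18 0.794 0.801 -0.645 -1;0 0 0.21 0.794 0.801 -0.645 -1;0 0 0.239 0.794 0.801 -0.645 -1",
  newtons=30,
)

```text
time: 11.65
eef_pos: [0.5613, 0.0154, 0.1591]
tcp_rot: [0.996, 0.089, -0.001, -0.0]
contact_force: [0.5, -0.0, -0.3]
opening: 0.239
finger_force: 29.7
```

Emit:
send_rows(
  moves="0 0 0 0 0 0 -1;0 0 0 0 0 0 -1;0 0 0 0 0 0 -1",
)

```text
time: 12.02
eef_pos: [0.5616, 0.0149, 0.1599]
tcp_rot: [0.996, 0.093, -0.0, -0.0]
contact_force: [0.3, -0.1, -0.3]
opening: 0.24
finger_force: 29.7
```

```bash
python3 - <<'E'
from h import *
import pickle
c=snap('wrist','w5.png');pickle.dump(c,open('w5.pkl','wb'))
s=ctrl.get_state();print(s['eef_pos'],yaw_now(),s['opening'],s['finger_force'])
print(w2pix(c,[[.602,.020,.053]]))
a=cv2.imread('pics/w5.png');cv2.imwrite('pics/w5b.png',cv2.resize(a,(800,600),interpolation=cv2.INTER_CUBIC))
E
```

```text
[0.56165098 0.01488241 0.15997958] 10.650605226844842 0.23788839630157727 29.66699279113527
[[254.08936357 137.4017242 ]]
```

View pics/w5b.png

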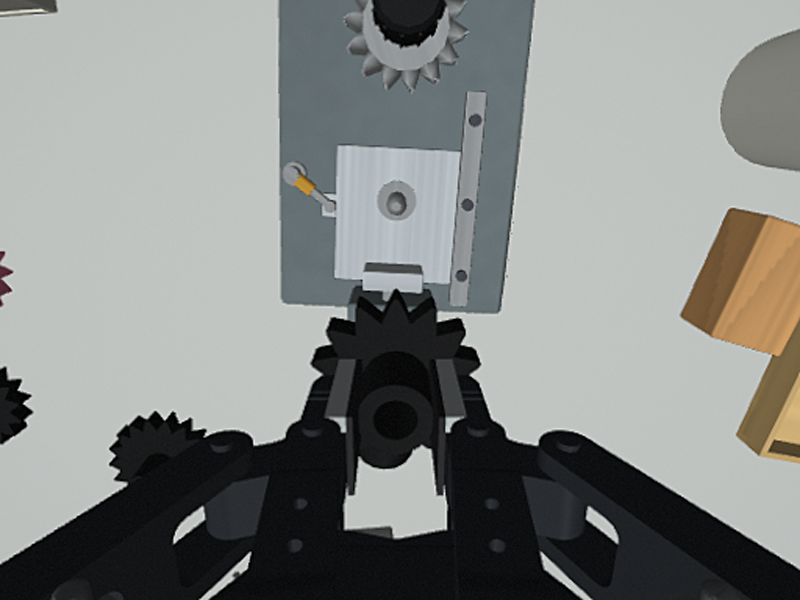

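The picture shows the post's shoulder disc at (397,201) and its tip at (396,206). The gear is held square, with the master above at (408,30).

```bash
python3 - <<'E'
from h import *
import pickle
c=pickle.load(open('w5.pkl','rb'));f=1/1.5625
a=cv2.resize(c['image'][105:155,225:285][:,:,::-1],(800,667),interpolation=cv2.INTER_CUBIC)[:600]
cv2.imwrite('pics/w5c.png',a)
print(pix2w(c,np.array([[397,201],[396,206]])*f,[.03,.053]).round(4))
b=cv2.resize(c['image'][225:300,200:305][:,:,::-1],(800,571),interpolation=cv2.INTER_CUBIC)
cv2.imwrite('pics/w5d.png',b)
# predicted bore rim centre of the held gear if centred on the tool axis (top of hub .005 above tcp)
s=ctrl.get_state();print(w2pix(c,[s['eef_pos']+[0,0,.005]])/f)
E
```

```text
[[0.6057 0.0206 0.03  ]
 [0.6059 0.0212 0.053 ]]
[[389.52835006 417.40906229]]
```

View pics/w5c.png

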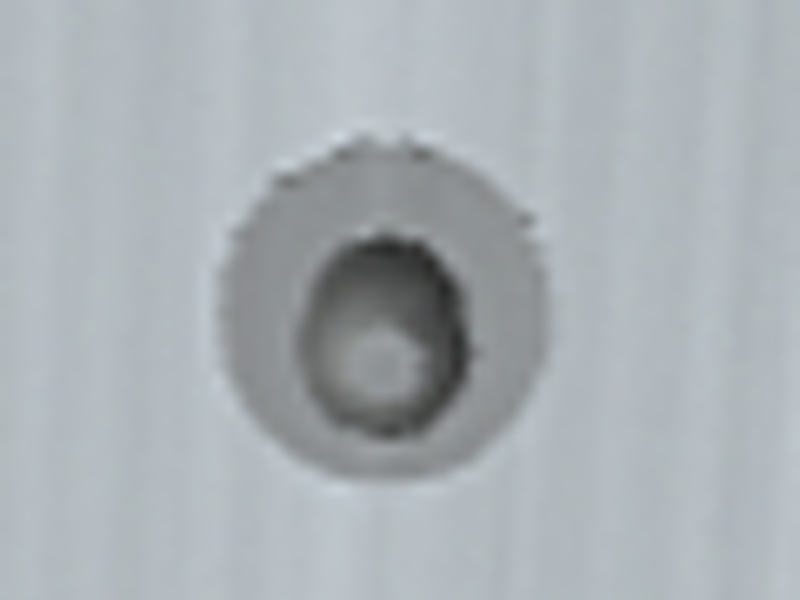

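```bash
python3 - <<'E'
from h import *
import pickle
c=pickle.load(open('w5.pkl','rb'));g=c['image'].astype(int).sum(2)//3
print('col253',[(v,g[v,251:256].mean().round().astype(int)) for v in range(250,292,1)])
print('row268',[(u,g[266:271,u].mean().round().astype(int)) for u in range(226,280,1)])
print(pix2w(c,np.array([[253.8,128.1],[253.65,132.1]]),[.03,.053]).round(4))
s=ctrl.get_state();p=s['eef_pos']+[0,0,.005];r=R.from_quat(s['tcp_rot'])
for a in (0,.006,.011): print(a,w2pix(c,[p+r.apply([a,0,0]),p-r.apply([a,0,0]),p+r.apply([0,a,0]),p-r.apply([0,a,0])]).round(1).tolist())
E
```

```text
col253 [(250, np.int64(27)), (251, np.int64(28)), (252, np.int64(29)), (253, np.int64(28)), (254, np.int64(30)), (255, np.int64(30)), (256, np.int64(19)), (257, np.int64(8)), (258, np.int64(7)), (259, np.int64(10)), (260, np.int64(9)), (261, np.int64(8)), (262, np.int64(9)), (263, np.int64(8)), (264, np.int64(9)), (265, np.int64(9)), (266, np.int64(6)), (267, np.int64(8)), (268, np.int64(11)), (269, np.int64(8)), (270, np.int64(7)), (271, np.int64(11)), (272, np.int64(8)), (273, np.int64(9)), (274, np.int64(8)), (275, np.int64(9)), (276, np.int64(8)), (277, np.int64(8)), (278, np.int64(9)), (279, np.int64(8)), (280, np.int64(8)), (281, np.int64(20)), (282, np.int64(30)), (283, np.int64(29)), (284, np.int64(29)), (285, np.int64(29)), (286, np.int64(29)), (287, np.int64(29)), (288, np.int64(29)), (289, np.int64(31)), (290, np.int64(27)), (291, np.int64(24))]
row268 [(226, np.int64(9)), (227, np.int64(10)), (228, np.int64(10)), (229, np.int64(20)), (230, np.int64(28)), (231, np.int64(28)), (232, np.int64(28)), (233, np.int64(28)), (234, np.int64(27)), (235, np.int64(29)), (236, np.int64
[... 449 characters left out ...]
), (259, np.int64(10)), (260, np.int64(11)), (261, np.int64(12)), (262, np.int64(11)), (263, np.int64(13)), (264, np.int64(11)), (265, np.int64(13)), (266, np.int64(9)), (267, np.int64(24)), (268, np.int64(30)), (269, np.int64(29)), (270, np.int64(29)), (271, np.int64(30)), (272, np.int64(29)), (273, np.int64(30)), (274, np.int64(30)), (275, np.int64(31)), (276, np.int64(29)), (277, np.int64(19)), (278, np.int64(17)), (279, np.int64(17))]
[[0.6061 0.0209 0.03  ]
 [0.6057 0.021  0.053 ]]
0 [[249.3, 267.1], [249.3, 267.1], [249.3, 267.1], [249.3, 267.1]]
0.006 [[249.3, 254.7], [249.3, 279.2], [263.2, 267.1], [235.4, 267.1]]
0.011 [[249.2, 244.1], [249.4, 289.0], [274.7, 267.1], [223.9, 267.1]]
```

```bash
python3 - <<'E'
from h import *
rows((.6063,.0221,.16,7.5),(.6063,.0221,.091,7.5),(.6063,.0221,.0625,7.5))
E
```

```text
t 12.07 at [0.5617 0.0149 0.16  ] yaw 10.65 F [-0.2  0.2 -1.1]
-0.0000 0.0000 0.0088 0.2261 0.0058 -0.0001   rows>=0.7
-0.0000 0.0000 0.0088 0.2261 0.0058 0.3449   rows>=1.1
-0.0000 0.0000 0.0088 0.2261 0.0058 0.4874   rows>=0.5
```

Emit:
send_rows(
  moves="0 0 0.009 0.226 0.006 0 -1;0 0 0.009 0.226 0.006 0.2 -1;0 0 0.009 0.226 0.006 0.345 -1;0 0 0.009 0.226 0.006 0.345 -1;0 0 0.009 0.226 0.006 0.38 -1;0 0 0.009 0.226 0.006 0.41 -1;0 0 0.009 0.226 0.006 0.44 -1;0 0 0.009 0.226 0.006 0.46 -1;0 0 0.009 0.226 0.006 0.475 -1;0 0 0.009 0.226 0.006 0.475 -1",
)

```text
time: 13.32
eef_pos: [0.6062, 0.0221, 0.0647]
tcp_rot: [0.998, 0.064, -0.0, -0.0]
contact_force: [0.6, 0.2, -0.3]
opening: 0.236
finger_force: 29.7
```

```bash
python3 - <<'E'
from h import *
rows((.6063,.0221,.0625,7.5))
E
```

```text
t 13.32 at [0.6062 0.0221 0.0647] yaw 7.36 F [ 0.6  0.2 -0.3]
-0.0000 0.0001 -0.0004 0.0005 0.0001 0.0112   rows>=0.0
```

Emit:
send_rows(
  moves="0 0 0 0 0 0.008 -1;0 0 0 0 0 0.008 -0.2;0 0 0 0 0 0.008 -0.2;0 0 0 0 0 -0.15 -0.2;0 0 0 0 0 -0.35 0.1;0 0 0 -0.3 0 -0.35 0.1;0 0 0 -0.6 0 -0.35 0.1;0 0 0 -0.655 0 -0.35 0.1;0 0 0 -0.655 0 -0.35 0.1;0 0 0 -0.655 0 -0.35 0.1",
)

```text
time: 14.58
eef_pos: [0.4783, 0.0051, 0.1361]
tcp_rot: [0.998, 0.064, 0.001, 0.0]
contact_force: [-0.0, -0.9, 0.9]
opening: 0.546
finger_force: 0.0
```

```bash
python3 - <<'E'
from h import *
import pickle
c=snap('wrist','w6.png');pickle.dump(c,open('w6.pkl','wb'))
x,y=.4764,.0048
rows((x,y,.10,7.5),(x,y,.040,7.5),(.5085,.0092,.040,7.5))
E
```

```text
t 14.62 at [0.4783 0.0051 0.1359] yaw 7.37 F [0.9 0.3 0.8]
0.0001 -0.0003 -0.0004 -0.0098 0.0002 0.1795   rows>=0.6
0.0001 -0.0003 -0.0004 -0.0104 0.0000 0.4795   rows>=1.0
0.0001 -0.0003 -0.0004 0.1516 -0.0012 0.4798   rows>=0.5
```

View pics/w6.png

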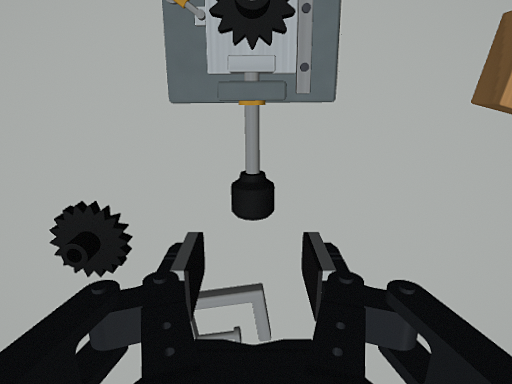

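The gear is seated on the post at (253,10) and the knob is at (253,197). Now I push it home.

Emit:
send_rows(
  moves="0 0 0 -0.01 0 0.25 0.1;0 0 0 -0.01 0 0.48 0.1;0 0 0 -0.01 0 0.48 0.1;0 0 0 -0.01 0 0.48 -1;0 0 0 -0.01 0 0.48 -1;0 0 0 -0.01 0 0.48 -1;0 0 0 0.04 0 0.48 -1;0 0 0 0.08 0 0.48 -1;0 0 0 0.12 0 0.48 -1;0 0 0 0.15 0 0.48 -1;0 0 0 0.155 0 0.48 -1;0 0 0 0.155 0 0.48 -1",
  newtons=40,
)

```text
time: 16.12
eef_pos: [0.5058, 0.009, 0.0402]
tcp_rot: [0.998, 0.065, -0.003, 0.0]
contact_force: [-10.3, -0.9, 14.1]
opening: 0.357
finger_force: 42.4
```

```bash
python3 - <<'E'
from h import *
e=np.array([.9915,.1300]); P=np.array([.6063,.0221])+.079*e; print(P)
rows((.5,.01,.15,7.5),(P[0],P[1],.15,7.5),(P[0],P[1],.083,7.5))
E
```

```text
[0.6846285 0.03237  ]
t 16.12 at [0.5058 0.009  0.0402] yaw 7.43 F [-10.3  -0.9  14.1]
-0.0000 0.0011 -0.0002 -0.0321 -0.0088 -0.5487   rows>=1.8
-0.0000 0.0011 -0.0002 0.8978 -0.0003 -0.5552   rows>=3.0
-0.0000 0.0011 -0.0002 0.9001 -0.0003 -0.2202   rows>=1.1
```

Emit:
send_rows(
  moves="0 0 0 -0.005 0 0 0.1;0 0 0 -0.005 0 0 0.1;0 0 0 -0.005 0 -0.25 0.1;0 0 0 0 0 -0.55 0.1;0 0.001 0 0.3 0 -0.55 0.1;0 0.001 0 0.6 0 -0.55 0.1;0 0.001 0 0.895 0 -0.55 0.1;0 0.001 0 0.898 0 -0.55 0.1;0 0.001 0 0.9 0 -0.35 0.1;0 0.001 0 0.9 0 -0.22 0.1;0 0.001 0 0.9 0 -0.22 0.1",
)

```text
time: 17.5
eef_pos: [0.6828, 0.0325, 0.0795]
tcp_rot: [0.998, 0.064, -0.0, -0.001]
contact_force: [0.6, -0.4, 0.3]
opening: 0.551
finger_force: 0.0
```

```bash
python3 - <<'E'
from h import *
rows((.6846,.0324,.083,7.5))
c=snap('wrist','w7.png')
E
```

```text
t 17.5 at [0.6828 0.0325 0.0795] yaw 7.35 F [ 0.6 -0.4  0.3]
-0.0003 0.0001 -0.0004 0.0090 0.0017 -0.0175   rows>=0.1
```

View pics/w7.png

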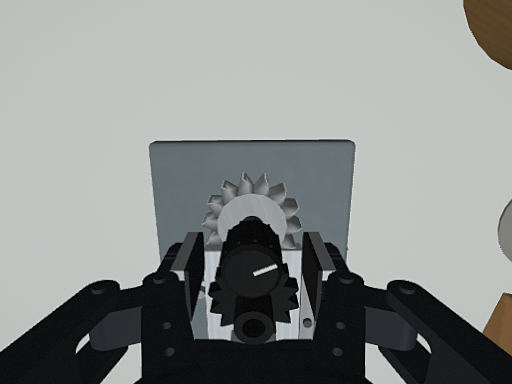

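The knob sits between the pads at (252,273) and the test gear behind it at (252,327) is in mesh. Grip and turn.

Emit:
send_rows(
  moves="0 0 0 0.008 0.001 -0.017 0.1;0 0 0 0.008 0.001 -0.017 -1;0 0 0 0.008 0.001 -0.017 -1;0 0 0 0.008 0.001 -0.017 -1;0 0 -0.02 0.008 0.001 -0.017 -1;0 0 -0.04 0.008 0.001 -0.017 -1;0 0 -0.06 0.008 0.001 -0.017 -1;0 0 -0.08 0.008 0.001 -0.017 -1;0 0 -0.1 0.008 0.001 -0.017 -1;0 0 -0.12 0.008 0.001 -0.017 -1;0 0 -0.135 0.008 0.001 -0.017 -1;0 0 -0.135 0.008 0.001 -0.017 -1",
  newtons=30,
)

```text
time: 19.05
eef_pos: [0.6867, 0.0369, 0.0894]
tcp_rot: [0.883, 0.469, 0.004, -0.003]
contact_force: [-5.7, 11.5, 10.1]
opening: 0.285
finger_force: 30.1
```

```bash
python3 - <<'E'
from h import *
s=ctrl.get_state();print(s['opening'],s['finger_force'],s['wrist_torque'].round(2))
x,y=.506,.009
rows((.6846,.0324,.15,52),(x,y,.15,7.5),(x,y,.04,7.5))
E
```

```text
0.2854232771677086 30.076585327042267 [ 1.92  1.14 -0.03]
t 19.05 at [0.6867 0.0369 0.0894] yaw 55.95 F [-5.7 11.5 10.1]
-0.0003 -0.0015 0.0110 -0.0217 0.0038 -0.3030   rows>=1.0
-0.0009 -0.0013 0.1346 -0.6186 -0.6707 -0.3076   rows>=4.2
-0.0009 -0.0013 0.1346 -0.6237 -0.6699 0.2424   rows>=1.8
```

Emit:
send_rows(
  moves="0 0 0 0 0 0 0;0 0 0 0 0 0 0;0 0 0 0 0 -0.15 0;0 0 0 0 0 -0.3 0;0 0 0 0 0 -0.3 0;0 0 0 0 0 -0.3 0",
)

```text
time: 19.8
eef_pos: [0.6864, 0.0319, 0.1452]
tcp_rot: [0.883, 0.469, 0.002, 0.001]
contact_force: [-0.5, 0.5, 0.5]
opening: 0.498
finger_force: 0.0
```

```bash
python3 - <<'E'
from h import *
import pickle
c=snap('wrist','w8.png');pickle.dump(c,open('w8.pkl','wb'))
im=c['image'].astype(int);u,v=w2pix(c,[[.6846,.0324,.092]])[0];print(u,v)
a=cv2.imread('pics/w7.png').astype(int)
def line(im,u,v,h=22):
    # bright pixels enclosed in the dark knob top
    g=im.mean(2);dk=(g<60).astype(np.uint8)
    sub=g[int(v)-h:int(v)+h,int(u)-h:int(u)+h]
    return sub
for im_,u_,v_,ang in ((a,252,273,0),(im,u,v,0)):
    g=im_.mean(2);h=30;vv,uu=np.mgrid[int(v_)-h:int(v_)+h,int(u_)-h:int(u_)+h]
    s=g[int(v_)-h:int(v_)+h,int(u_)-h:int(u_)+h]
    n,l,st,ce=cv2.connectedComponentsWithStats((s>150).astype(np.uint8))
    for k in range(1,n):
        if 15<st[k][4]<200:
            m=l==k;X=np.c_[uu[m],vv[m]].astype(float);w,V=np.linalg.eigh(np.cov(X.T));print(st[k],X.mean(0),'angle',np.degrees(np.arctan2(-V[1,1],V[0,1])))
x,y=.506,.009
rows((x,y,.15,7.5),(x,y,.04,7.5))
E
```

```text
247.4947664045636 216.33600747760988
[31 21 24 12 81] [264.62962963 269.69135802] angle -159.33557331287565
[40  0 16 20 36] [265.75       194.05555556] angle -54.83228160970894
[32 24 16  8 37] [256.86486486 213.72972973] angle -156.53198178418546
[15 48 16 12 86] [238.60465116 238.84883721] angle -146.17807968149395
t 19.85 at [0.6859 0.032  0.1444] yaw 55.93 F [ 0.1 -0.8 -0.5]
0.0002 -0.0005 0.1345 -0.5991 -0.6808 -0.0310   rows>=4.5
0.0002 -0.0005 0.1345 -0.6006 -0.6820 0.5190   rows>=1.8
```

The indicator stayed fixed in the gripper frame (20.7° before, 23.5° after), so the master turned about 48° with the knob. Now I pull the slide out.

Emit:
send_rows(
  moves="0 0 0.03 -0.1 -0.1 -0.03 0.1;0 0 0.06 -0.3 -0.3 -0.03 0.1;0 0 0.09 -0.45 -0.5 -0.03 0.1;0 0 0.12 -0.599 -0.681 -0.03 0.1;0 0 0.135 -0.599 -0.681 -0.03 0.1;0 0 0.135 -0.599 -0.681 -0.03 0.1;0 0 0.135 -0.6 -0.682 0.25 0.1;0 0 0.135 -0.6 -0.682 0.519 0.1;0 0 0.135 -0.6 -0.682 0.519 0.1;0 0 0.135 -0.6 -0.682 0.519 -1;0 0 0.135 -0.6 -0.682 0.519 -1;0 0 0.135 -0.6 -0.682 0.519 -1",
  newtons=40,
)

```text
time: 21.35
eef_pos: [0.5083, 0.0093, 0.0426]
tcp_rot: [0.998, 0.065, 0.005, 0.0]
contact_force: [1.7, 0.8, -6.9]
opening: 0.356
finger_force: 40.9
```

```bash
python3 - <<'E'
from h import *
s=ctrl.get_state();print(s['opening'],s['finger_force'])
rows((.4755,.005,.04,7.5))
E
```

```text
0.35620767687845695 40.92056083580246
t 21.35 at [0.5083 0.0093 0.0426] yaw 7.4 F [ 1.7  0.8 -6.9]
0.0001 -0.0015 -0.0003 -0.1657 0.0003 0.0116   rows>=0.5
```

Emit:
send_rows(
  moves="0 0 0 -0.08 0 0.01 -1;0 0 0 -0.158 0 0.01 -1;0 0 0 -0.158 0 0.01 -1;0 0 0 -0.158 0 0.01 -1;0 0 0 -0.155 0 0.01 -1",
)

```text
time: 21.98
eef_pos: [0.4786, 0.0052, 0.0424]
tcp_rot: [0.998, 0.064, 0.005, 0.0]
contact_force: [-3.1, 2.9, 11.3]
opening: 0.352
finger_force: 44.2
```

```bash
python3 - <<'E'
from h import *
s=ctrl.get_state();print(s['opening'],s['finger_force'])
rows((.476,.005,.15,7.5),(.6063,.0221,.15,7.5),(.6063,.0221,.063,7.5))
E
```

```text
0.35176945774778695 44.224175311101135
t 21.98 at [0.4786 0.0052 0.0424] yaw 7.39 F [-3.1  2.9 11.3]
0.0001 -0.0014 -0.0003 -0.0079 -0.0003 -0.5381   rows>=1.7
0.0001 -0.0014 -0.0003 0.6491 -0.0013 -0.5321   rows>=2.1
0.0001 -0.0014 -0.0003 0.6452 -0.0016 -0.0971   rows>=1.4
```

Emit:
send_rows(
  moves="0 0 0 0 0 0 0;0 0 0 0 0 0 0;0 0 0 0 0 -0.25 0;0 -0.001 0 0.05 0 -0.5 0;0 -0.001 0 0.35 -0.001 -0.53 0;0 -0.001 0 0.649 -0.001 -0.53 0;0 -0.001 0 0.649 -0.001 -0.53 0;0 -0.001 0 0.649 -0.001 -0.53 0;0 -0.001 0 0.646 -0.001 -0.3 0;0 -0.001 0 0.645 -0.001 -0.097 0;0 -0.001 0 0.645 -0.001 -0.097 0;0 -0.001 0 0.645 -0.001 -0.097 -1",
  newtons=30,
)

```text
time: 23.48
eef_pos: [0.6043, 0.0219, 0.061]
tcp_rot: [0.998, 0.064, 0.0, 0.0]
contact_force: [0.5, -0.0, -0.7]
opening: 0.299
finger_force: 0.0
```

Emit:
send_rows(
  moves="0 0 0 0 0 0 -1;0 0 0 0 0 0 -1;0 0 0 0 0 -0.1 -1;0 0 0 0 0 -0.2 -1;0 0 0 0 0 -0.4 -1;0 0 0 0 0 -0.7 -1;0 0 0 0 0 -0.7 -1;0 0 0 0 0 -0.7 -1",
)

```text
time: 24.48
eef_pos: [0.6042, 0.0221, 0.2005]
tcp_rot: [0.998, 0.064, 0.0, 0.0]
contact_force: [-0.0, -1.0, -1.3]
opening: 0.241
finger_force: 29.6
```

```bash
python3 - <<'E'
from h import *
import pickle
s=ctrl.get_state();print(s['opening'],s['finger_force'])
t=snap('top');im=t['image'];
pickle.dump(t,open('t3.pkl','wb'))
a=cv2.resize(im[50:260,50:330][:,:,::-1],(800,600),interpolation=cv2.INTER_CUBIC);cv2.imwrite('pics/t3.png',a)
rows((.57,.28,.20,7.5))
E
```

```text
0.24057781921140073 29.64143824763596
t 24.52 at [0.6035 0.0221 0.1989] yaw 7.36 F [-0.3  0.9 -0.4]
-0.0001 0.0003 -0.0004 -0.0009 -1.3002 -0.0049   rows>=4.2
```

View pics/t3.png

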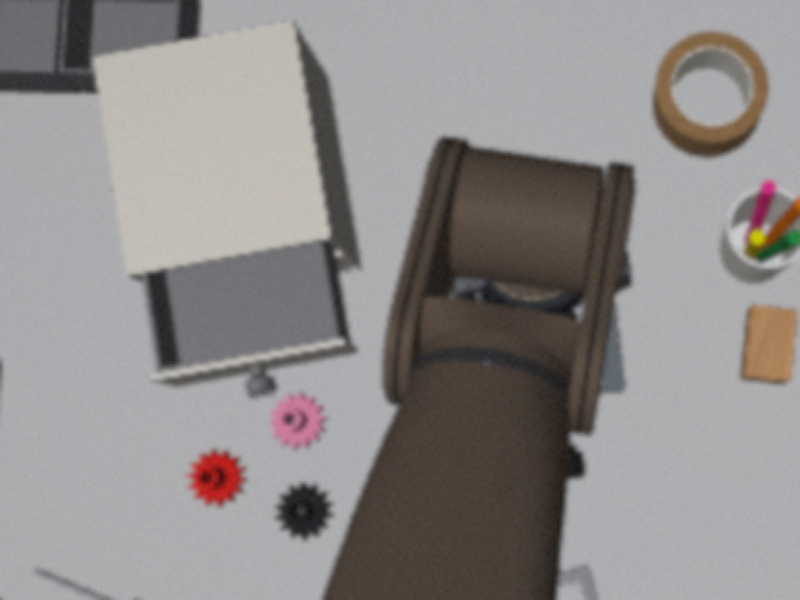

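The drawer's front top edge in the crop runs from (152,376) to (352,346), and the organiser's face edge from (133,273) to (330,238). The black 14-tooth gear is still at (303,510), with the pink and red decoys beside it.

```bash
python3 - <<'E'
from h import *
import pickle
t=pickle.load(open('t3.pkl','rb'))
f=280/800
pt=np.array([[152,378],[352,348],[133,273],[330,238]])*f+[50,50]
P=pix2w(t,pt,[.125,.125,.13,.13]);P[:,1]-=.003;print(P.round(4))
u=P[2]-P[3];u=u[:2]/np.linalg.norm(u[:2]);v=P[0]-P[1];v=v[:2]/np.linalg.norm(v[:2])
print('angles',np.degrees(np.arctan2(u[1],u[0]))-90,np.degrees(np.arctan2(v[1],v[0]))-90,np.linalg.norm((P[0]-P[1])[:2]))
ang=np.radians((np.degrees(np.arctan2(u[1],u[0]))+np.degrees(np.arctan2(v[1],v[0])))/2-90)
ex=np.array([np.cos(ang),np.sin(ang)]);ey=np.array([-ex[1],ex[0]])
F=(P[0,:2]+P[1,:2])/2;C=(P[2,:2]+P[3,:2])/2;print('open',(C-F)@ex,'off',(C-F)@ey, 'ang',np.degrees(ang))
L=F+ex*.046+ey*.036;Rr=F+ex*.046-ey*.036
print('L',L.round(4),'R',Rr.round(4))
np.savez('dr.npz',F=F,ex=ex,ey=ey,C=C)
rows((L[0],L[1],.2,10),(L[0],L[1],.108,10))
E
```

```text
[[0.5412 0.362  0.125 ]
 [0.5712 0.1904 0.125 ]
 [0.6318 0.3818 0.13  ]
 [0.6665 0.2125 0.13  ]]
angles 11.574966080718568 9.915080994714842 0.17419982087796965
open 0.0951801614133605 off 0.0032427433643922314 ang 10.745023537716705
L [0.5947 0.3202] R [0.6081 0.2495]
t 24.52 at [0.6035 0.0221 0.1989] yaw 7.36 F [-0.3  0.9 -0.4]
-0.0001 0.0003 -0.0073 0.1474 -1.4836 -0.0051   rows>=4.8
-0.0001 0.0003 -0.0073 0.1483 -1.4834 0.4549   rows>=1.5
```

Emit:
send_rows(
  moves="0 0 0 0.03 -0.3 0 -1;0 0 0 0.06 -0.6 0 -1;0 0 0 0.1 -0.9 0 -1;0 0 0 0.1 -1 0 -1;0 0 0 0.1 -1 0 -1",
)

```text
time: 25.15
eef_pos: [0.5975, 0.2236, 0.1977]
tcp_rot: [0.998, 0.065, -0.002, 0.001]
contact_force: [-0.4, 0.0, -1.4]
opening: 0.241
finger_force: 29.7
```

```bash
python3 - <<'E'
from h import *
L=(.5947,.3202)
rows((*L,.2,10),(*L,.1065,10),(*L,.2,10))
E
```

```text
t 25.15 at [0.5975 0.2236 0.1977] yaw 7.5 F [-0.4  0.  -1.4]
0.0001 0.0005 -0.0070 0.0493 -0.4809 -0.0119   rows>=1.5
0.0001 0.0005 -0.0070 0.0508 -0.4813 0.4556   rows>=1.5
0.0001 0.0005 -0.0070 0.0493 -0.4809 -0.0119   rows>=1.5
```

Emit:
send_rows(
  moves="0 0 0 0.02 -0.25 0 -1;0 0 -0.007 0.05 -0.481 0 -1;0 0 -0.007 0.05 -0.481 0 -1;0 0 -0.007 0.05 -0.481 0 -1;0 0 -0.007 0.05 -0.481 0.25 -1;0 0 -0.007 0.05 -0.481 0.4 -1;0 0 -0.007 0.05 -0.481 0.455 -1;0 0 -0.007 0.05 -0.481 0.455 -1",
)

```text
time: 26.15
eef_pos: [0.5965, 0.3183, 0.1081]
tcp_rot: [0.996, 0.085, -0.001, 0.0]
contact_force: [0.2, 0.2, -1.6]
opening: 0.243
finger_force: 29.8
```

```bash
python3 - <<'E'
from h import *
rows((.429,.257,.20,7.5),(.429,.257,.14,7.5))
E
```

```text
t 26.15 at [0.5965 0.3183 0.1081] yaw 9.78 F [ 0.2  0.2 -1.6]
0.0001 0.0002 0.0063 -0.8777 0.1598 -0.4582   rows>=3.2
0.0001 0.0002 0.0063 -0.8774 0.1597 -0.1582   rows>=1.0
```

Emit:
send_rows(
  moves="0 0 0 0 0 0.014 -1;0 0 0 0 0 0.014 -1;0 0 0 0 0 0.014 -0.2;0 0 0 0 0 0.014 -0.2;0 0 0 0 0 -0.2 -0.2;0 0 0 0 0 -0.45 -0.2;0 0 0.006 -0.3 0.05 -0.45 0.1;0 0 0.006 -0.6 0.1 -0.45 0.1;0 0 0.006 -0.877 0.16 -0.4 0.1;0 0 0.006 -0.877 0.16 -0.158 0.1;0 0 0.006 -0.877 0.16 -0.158 0.1;0 0 0.006 -0.877 0.16 -0.158 0.1",
)

```text
time: 27.65
eef_pos: [0.4302, 0.2585, 0.1415]
tcp_rot: [0.998, 0.067, 0.001, -0.0]
contact_force: [0.4, -0.6, 0.1]
opening: 0.55
finger_force: 0.0
```

```bash
python3 - <<'E'
from h import *
import pickle
c=snap('wrist','w9.png');pickle.dump(c,open('w9.pkl','wb'))
p,i=gearfit(c,(.429,.257),.025);print(p,i,w2pix(c,[[p[0],p[1],.036]]))
rows((p[0],p[1]+.001,.031,7.5))
print([ (n,w2pix(c,[[x,y,.01]])[0].round()) for n,x,y in (('18',.41,.139),('pink',.52,.26))])
E
```

```text
[0.4288 0.2581 0.0242] 0.852 [[251.10187118 193.37899345]]
t 27.7 at [0.4307 0.2586 0.1419] yaw 7.72 F [ 0.2  0.6 -0.2]
-0.0001 -0.0004 0.0006 -0.0107 -0.0032 0.5546   rows>=1.8
[('18', array([383., 222.])), ('pink', array([265.,  70.]))]
```

View pics/w9.png

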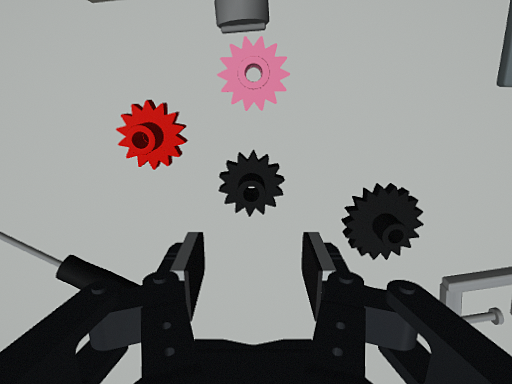

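The view shows the black 14-tooth gear at (251,182) with its bore at (251,191). The red, pink and 18-tooth gears are clear of it. Same centring grip.

Emit:
send_rows(
  moves="0 0 0 -0.01 -0.003 0.3 0.1;0 0 0 -0.01 -0.003 0.52 0.1;0 0 0 -0.01 -0.003 0.552 0.1;0 0 0 -0.01 -0.003 0.552 -0.9;0 0 0 -0.01 -0.003 0.552 -0.9;0 0 0 -0.01 -0.003 0.552 -0.9;0 0 0 -0.01 -0.003 0.552 -0.2;0 0 0 -0.01 -0.003 0.552 -0.2;0 0 -0.06 -0.01 -0.003 0.552 -0.2;0 0 -0.12 -0.01 -0.003 0.552 -0.2;0 0 -0.18 -0.01 -0.003 0.552 -0.2;0 0 -0.25 -0.01 -0.003 0.552 -0.2",
  newtons=20,
)

```text
time: 29.2
eef_pos: [0.4266, 0.2583, 0.0295]
tcp_rot: [0.902, 0.431, -0.0, -0.0]
contact_force: [0.0, 0.5, 0.2]
opening: 0.4
finger_force: 0.0
```

Emit:
send_rows(
  moves="0 0 -0.12 0 0 0 -0.2;0 0 -0.12 0 0 0 -0.2;0 0 -0.12 0 0 0 -0.2;0 0 -0.12 0 0 0 -0.2;0 0 -0.12 0 0 0 -1;0 0 -0.12 0 0 0 -1;0 0 -0.12 0 0 0 -1;0 0 -0.12 0 0 -0.25 -1;0 0 -0.12 0 0 -0.6 -1;0 0 -0.12 0 0 -0.6 -1",
  newtons=30,
)

```text
time: 30.45
eef_pos: [0.4299, 0.2595, 0.155]
tcp_rot: [0.683, 0.73, 0.005, 0.002]
contact_force: [-0.2, -0.4, -0.2]
opening: 0.238
finger_force: 29.7
```

```bash
python3 - <<'E'
from h import *
s=ctrl.get_state();print(s['opening'],s['finger_force'])
rows((.6063,.0221,.16,7.5))
E
```

```text
0.23774460829912578 29.72910225391388
t 30.45 at [0.4299 0.2595 0.155 ] yaw 93.84 F [-0.2 -0.4 -0.2]
0.0009 -0.0016 0.2398 -1.2433 0.8007 -0.0205   rows>=8.1
```

Emit:
send_rows(
  moves="0 0 0.03 -0.2 0.13 -0.02 -1;0 0 0.06 -0.4 0.26 -0.02 -1;0 0 0.09 -0.6 0.4 -0.02 -1;0 0 0.12 -0.8 0.53 -0.02 -1;0 0 0.15 -1 0.64 -0.02 -1;0 0 0.18 -1 0.75 -0.02 -1;0 0 0.21 -1 0.8 -0.02 -1;0 0 0.24 -1 0.8 -0.02 -1;0 0 0.24 -1 0.8 -0.02 -1;0 0 0.24 -1 0.8 -0.02 -1",
)

```text
time: 31.7
eef_pos: [0.5993, 0.0697, 0.1525]
tcp_rot: [0.998, 0.066, -0.001, -0.0]
contact_force: [-0.1, -0.4, -0.8]
opening: 0.24
finger_force: 29.7
```

```bash
python3 - <<'E'
from h import *
rows((.6063,.0221,.16,7.5),(.6063,.0221,.091,7.5))
E
```

```text
t 31.7 at [0.5993 0.0697 0.1525] yaw 7.62 F [-0.1 -0.4 -0.8]
-0.0001 0.0003 0.0003 0.0028 0.2406 -0.0374   rows>=0.8
-0.0001 0.0003 0.0003 0.0035 0.2407 0.3076   rows>=1.1
```

Emit:
send_rows(
  moves="0 0 0 0.003 0.24 0 -1;0 0 0 0.003 0.241 0.15 -1;0 0 0 0.003 0.241 0.29 -1;0 0 0 0.003 0.241 0.29 -1;0 0 0 0.003 0.241 0.29 -1;0 0 0 0.003 0.241 0.29 -1",
)

```text
time: 32.45
eef_pos: [0.6081, 0.022, 0.0975]
tcp_rot: [0.998, 0.066, 0.002, 0.0]
contact_force: [-0.4, 1.0, -1.0]
opening: 0.242
finger_force: 29.8
```

```bash
python3 - <<'E'
from h import *
rows((.6062,.0221,.0615,7.5))
E
```

```text
t 32.45 at [0.6081 0.022  0.0975] yaw 7.53 F [-0.4  1.  -1. ]
0.0001 -0.0005 0.0001 -0.0098 -0.0019 0.1800   rows>=0.6
```

Emit:
send_rows(
  moves="0 0 0 -0.009 -0.001 0.02 -1;0 0 0 -0.009 -0.001 0.02 -1;0 0 0 -0.009 -0.001 0.02 -1",
)

```text
time: 32.83
eef_pos: [0.6051, 0.022, 0.0918]
tcp_rot: [0.998, 0.065, 0.0, 0.0]
contact_force: [0.7, -0.9, -1.5]
opening: 0.242
finger_force: 29.8
```

```bash
python3 - <<'E'
from h import *
rows((.6062,.0221,.0615,7.5))
E
```

```text
t 32.83 at [0.6051 0.022  0.0918] yaw 7.5 F [ 0.7 -0.9 -1.5]
0.0000 -0.0000 -0.0000 0.0055 0.0001 0.1513   rows>=0.5
```

Emit:
send_rows(
  moves="0 0 0 0.005 0 0 -1;0 0 0 0.005 0 0.03 -1;0 0 0 0.005 0 0.06 -1;0 0 0 0.005 0 0.09 -1;0 0 0 0.005 0 0.115 -1;0 0 0 0.005 0 0.14 -1;0 0 0 0.005 0 0.15 -1;0 0 0 0.005 0 0.15 -1",
)

```text
time: 33.83
eef_pos: [0.606, 0.0221, 0.0615]
tcp_rot: [0.998, 0.065, -0.0, -0.0]
contact_force: [-1.3, -0.1, -0.7]
opening: 0.242
finger_force: 29.8
```

```bash
python3 - <<'E'
from h import *
rows((.6062,.0221,.15,7.5),(.4768,.005,.15,7.5),(.4768,.005,.041,7.5))
E
```

```text
t 33.83 at [0.606  0.0221 0.0615] yaw 7.49 F [-1.3 -0.1 -0.7]
-0.0000 0.0001 -0.0000 0.0010 0.0000 -0.4425   rows>=1.4
-0.0000 0.0001 -0.0000 -0.6517 0.0004 -0.4421   rows>=2.1
-0.0000 0.0001 -0.0000 -0.6514 0.0005 0.1029   rows>=1.7
```

Emit:
send_rows(
  moves="0 0 0 0 0 0.006 -0.2;0 0 0 0 0 0.006 -0.2;0 0 0 0 0 -0.15 -0.2;0 0 0 0 0 -0.4 0.1;0 0 0 -0.3 0 -0.44 0.1;0 0 0 -0.6 0 -0.44 0.1;0 0 0 -0.651 0 -0.44 0.1;0 0 0 -0.651 0 -0.44 0.1;0 0 0 -0.651 0 -0.15 0.1;0 0 0 -0.651 0 0.1 0.1;0 0 0 -0.651 0 0.1 0.1;0 0 0 -0.651 0 0.1 0.1",
)

```text
time: 35.33
eef_pos: [0.4795, 0.0047, 0.0435]
tcp_rot: [0.998, 0.065, 0.002, 0.0]
contact_force: [1.7, 1.5, 0.5]
opening: 0.55
finger_force: 0.0
```

```bash
python3 - <<'E'
from h import *
import pickle
c=snap('wrist','w10.png')
rows((.4768,.005,.041,7.5),(.5085,.0093,.041,7.5))
t=snap('top');pickle.dump(t,open('t4.pkl','wb'))
E
```

```text
t 35.38 at [0.4799 0.0046 0.0442] yaw 7.5 F [-0.6 -0.6  0.1]
0.0003 -0.0008 0.0000 -0.0151 -0.0038 0.0159   rows>=0.1
0.0003 -0.0008 0.0000 0.1448 -0.0044 0.0167   rows>=0.5
```

Emit:
send_rows(
  moves="0 0 0 -0.01 -0.003 0.016 -1;0 0 0 -0.01 -0.003 0.016 -1;0 0 0 -0.01 -0.003 0.016 -1;0 0 0 0.04 -0.003 0.016 -1;0 0 0 0.08 -0.003 0.016 -1;0 0 0 0.12 -0.003 0.016 -1;0 0 0 0.145 -0.003 0.016 -1;0 0 0 0.155 -0.003 0.016 -1;0 0 0 0.155 -0.003 0.016 -1",
  newtons=40,
)

```text
time: 36.55
eef_pos: [0.5074, 0.0092, 0.0415]
tcp_rot: [0.998, 0.066, -0.002, 0.0]
contact_force: [-10.6, -0.8, 19.1]
opening: 0.357
finger_force: 41.0
```

```bash
python3 - <<'E'
from h import *
rows((.5,.01,.15,7.5),(.6846,.0324,.15,7.5),(.6846,.0324,.084,7.5))
E
```

```text
t 36.55 at [0.5074 0.0092 0.0415] yaw 7.56 F [-10.6  -0.8  19.1]
0.0001 0.0006 0.0002 -0.0380 -0.0084 -0.5426   rows>=1.7
0.0001 0.0006 0.0002 0.8917 0.0020 -0.5459   rows>=3.0
0.0001 0.0006 0.0002 0.8929 0.0018 -0.2159   rows>=1.1
```

Emit:
send_rows(
  moves="0 0 0 -0.005 0 0 0.1;0 0 0 -0.005 0 0 0.1;0 0 0 -0.005 0 -0.25 0.1;0 0 0 0 0 -0.54 0.1;0 0.001 0 0.3 0 -0.54 0.1;0 0.001 0 0.6 0.002 -0.54 0.1;0 0.001 0 0.89 0.002 -0.54 0.1;0 0.001 0 0.892 0.002 -0.54 0.1;0 0.001 0 0.892 0.002 -0.35 0.1;0 0.001 0 0.892 0.002 -0.215 0.1;0 0.001 0 0.892 0.002 -0.215 0.1;0 0.001 0 0.892 0.002 -0.215 0.1",
)

```text
time: 38.05
eef_pos: [0.6848, 0.0325, 0.0827]
tcp_rot: [0.998, 0.065, 0.004, -0.0]
contact_force: [0.3, -0.8, -0.3]
opening: 0.551
finger_force: 0.0
```

Emit:
send_rows(
  moves="0 0 0 0 0 0 0.1;0 0 0 0 0 0 0.1",
)

```text
time: 38.3
eef_pos: [0.6854, 0.0325, 0.0832]
tcp_rot: [0.998, 0.065, 0.004, 0.0]
contact_force: [0.7, 0.2, 0.3]
opening: 0.551
finger_force: 0.0
```

```bash
python3 - <<'E'
from h import *
import pickle
rows((.6846,.0324,.084,7.5))
c=snap('wrist','w11.png');pickle.dump(c,open('w11.pkl','wb'))
g=c['image'].mean(2);n,l,st,ce=cv2.connectedComponentsWithStats((g[235:310,225:285]>150).astype(np.uint8))
print([(s[4],(ce[k]+[225,235]).round(1).tolist()) for k,s in enumerate(st) if 10<s[4]<300])
E
```

```text
t 38.3 at [0.6854 0.0325 0.0832] yaw 7.49 F [0.7 0.2 0.3]
0.0001 -0.0014 -0.0000 -0.0039 0.0001 -0.0042   rows>=0.0
[(np.int32(43), [278.9, 237.5]), (np.int32(80), [254.5, 262.7]), (np.int32(34), [282.8, 257.2])]
```

Emit:
send_rows(
  moves="0 0 0 -0.008 0 0 0.1;0 0 0 -0.008 0 0 -1;0 0 0 -0.008 0 0 -1;0 0 0 -0.008 0 0 -1;0 0 -0.02 -0.008 0 0 -1;0 0 -0.04 -0.008 0 0 -1;0 0 -0.06 -0.008 0 0 -1;0 0 -0.08 -0.008 0 0 -1;0 0 -0.1 -0.008 0 0 -1;0 0 -0.12 -0.008 0 0 -1;0 0 -0.14 -0.008 0 0 -1;0 0 -0.14 -0.008 0 0 -1",
  newtons=30,
)

```text
time: 39.85
eef_pos: [0.6833, 0.0323, 0.0817]
tcp_rot: [0.875, 0.483, 0.003, 0.001]
contact_force: [0.4, 1.7, 1.6]
opening: 0.289
finger_force: 30.1
```

Emit:
send_rows(
  moves="0 0 0 0 0 0 0;0 0 0 0 0 0 0;0 0 0 0 0 -0.15 0;0 0 0 0 0 -0.3 0;0 0 0 0 0 -0.3 0;0 0 0 0 0 -0.3 0",
)

```text
time: 40.6
eef_pos: [0.682, 0.0322, 0.1403]
tcp_rot: [0.875, 0.484, 0.002, 0.001]
contact_force: [-0.3, 0.7, -0.1]
opening: 0.499
finger_force: 0.0
```

```bash
python3 - <<'E'
from h import *
import pickle
c=snap('wrist','w12.png');pickle.dump(c,open('w12.pkl','wb'))
def ln(c,u,v,h=28):
    g=c['image'].mean(2);vv,uu=np.mgrid[int(v)-h:int(v)+h,int(u)-h:int(u)+h];s=g[int(v)-h:int(v)+h,int(u)-h:int(u)+h]
    n,l,st,ce=cv2.connectedComponentsWithStats((s>150).astype(np.uint8))
    for k in range(1,n):
        if 15<st[k][4]<200:
            m=l==k;X=np.c_[uu[m],vv[m]].astype(float);w,V=np.linalg.eigh(np.cov(X.T));print(st[k],X.mean(0).round(1),'angle',np.degrees(np.arctan2(-V[1,1],V[0,1])).round(1))
ln(pickle.load(open('w11.pkl','rb')),252,273)
u,v=w2pix(c,[[.6846,.0324,.092]])[0];print(u,v);ln(c,u,v)
rows((.507,.0092,.15,7.5),(.507,.0092,.041,7.5))
E
```

```text
[26  8 10 21 80] [254.5 262.7] angle -109.4
253.94543685193918 216.06035485880338
[ 3  5  6 12 24] [230.8 198.4] angle -72.8
[29 13  7 16 36] [257.2 208.4] angle -108.5
[10 44 16 12 91] [241.6 238. ] angle -150.5
t 40.65 at [0.6816 0.0323 0.1395] yaw 57.88 F [ 0.1  0.3 -0.1]
0.0002 -0.0005 0.1399 -0.5619 -0.6779 -0.0554   rows>=4.7
0.0002 -0.0005 0.1399 -0.5633 -0.6792 0.4896   rows>=1.7
```

The master turned about 50° with the gripper again. I pull the slide out.

Emit:
send_rows(
  moves="0 0 0.03 -0.1 -0.1 -0.05 0.1;0 0 0.06 -0.3 -0.3 -0.05 0.1;0 0 0.09 -0.45 -0.5 -0.05 0.1;0 0 0.12 -0.562 -0.678 -0.05 0.1;0 0 0.14 -0.562 -0.678 -0.05 0.1;0 0 0.14 -0.562 -0.678 -0.05 0.1;0 0 0.14 -0.563 -0.679 0.25 0.1;0 0 0.14 -0.563 -0.679 0.487 0.1;0 0 0.14 -0.563 -0.679 0.487 0.1;0 0 0.14 -0.563 -0.679 0.487 -1;0 0 0.14 -0.563 -0.679 0.487 -1;0 0 0.14 -0.563 -0.679 0.487 -1",
  newtons=40,
)

```text
time: 42.15
eef_pos: [0.5092, 0.0094, 0.0441]
tcp_rot: [0.998, 0.066, 0.004, -0.0]
contact_force: [1.6, 2.7, -5.5]
opening: 0.353
finger_force: 40.7
```

Emit:
send_rows(
  moves="0 0 0 -0.08 0 0 -1;0 0 0 -0.16 0 0 -1;0 0 0 -0.16 0 0 -1;0 0 0 -0.16 0 0 -1;0 0 0 -0.156 0 0 -1",
)

```text
time: 42.78
eef_pos: [0.4795, 0.0053, 0.0441]
tcp_rot: [0.998, 0.065, 0.006, 0.0]
contact_force: [3.9, 3.0, -5.8]
opening: 0.354
finger_force: 45.4
```

```bash
python3 - <<'E'
from h import *
s=ctrl.get_state();print(s['opening'],s['finger_force'])
rows((.476,.005,.15,7.5),(.6063,.0221,.15,7.5),(.6063,.0221,.063,7.5))
E
```

```text
0.3537340106056788 45.36998455412686
t 42.77 at [0.4795 0.0053 0.0441] yaw 7.5 F [ 3.9  3.  -5.8]
0.0001 -0.0019 -0.0000 -0.0109 -0.0002 -0.5296   rows>=1.7
0.0001 -0.0019 -0.0000 0.6462 0.0001 -0.5216   rows>=2.1
0.0001 -0.0019 -0.0000 0.6409 -0.0003 -0.0866   rows>=1.4
```

Emit:
send_rows(
  moves="0 0 0 0 0 0 0;0 0 0 0 0 0 0;0 0 0 0 0 -0.25 0;0 -0.002 0 0.05 0 -0.5 0;0 -0.002 0 0.35 0 -0.52 0;0 -0.002 0 0.645 0 -0.52 0;0 -0.002 0 0.645 0 -0.52 0;0 -0.002 0 0.645 0 -0.52 0;0 -0.002 0 0.645 0 -0.3 0;0 -0.002 0 0.645 0 -0.09 0;0 -0.002 0 0.645 0 -0.09 0;0 -0.002 0 0.645 0 -0.09 -1",
  newtons=30,
)

```text
time: 44.28
eef_pos: [0.6057, 0.0217, 0.0636]
tcp_rot: [0.998, 0.065, -0.002, 0.0]
contact_force: [0.4, -0.0, 0.2]
opening: 0.303
finger_force: 0.0
```

Emit:
send_rows(
  moves="0 0 0 0 0 0 -1;0 0 0 0 0 0 -1;0 0 0 0 0 -0.1 -1;0 0 0 0 0 -0.2 -1;0 0 0 0 0 -0.4 -1;0 0 0 0 0 -0.7 -1;0 0 0 0.05 -0.3 -0.7 -1;0 0 0 0.08 -0.6 -0.7 -1;0 0 0 0.1 -0.9 -0.7 -1;0 0 0 0.1 -0.9 -0.7 -1;0 0 0 0.1 -0.9 -0.7 -1",
)

```text
time: 45.65
eef_pos: [0.6023, 0.2029, 0.2023]
tcp_rot: [0.998, 0.066, -0.003, 0.001]
contact_force: [-0.1, -0.9, -1.0]
opening: 0.239
finger_force: 30.1
```

```bash
python3 - <<'E'
from h import *
s=ctrl.get_state();print(s['opening'],s['finger_force'])
d=np.load('dr.npz');Rr=d['F']+d['ex']*.046-d['ey']*.036
# drawer gear 1 check
c=snap('wrist','w13.png');import pickle;pickle.dump(c,open('w13.pkl','wb'))
print(w2pix(c,[[.5965,.3183,.109]]))
rows((*Rr,.2,10),(*Rr,.106,10))
E
```

```text
0.23936666648759322 30.083556147292256
[[ 91.17466194 183.25430914]]
t 45.7 at [0.6025 0.2022 0.2021] yaw 7.46 F [-0.8 -1.  -1.3]
0.0001 0.0010 -0.0071 0.0587 -0.2306 0.0100   rows>=0.8
0.0001 0.0010 -0.0071 0.0616 -0.2310 0.4800   rows>=1.5
```

View pics/w13.png

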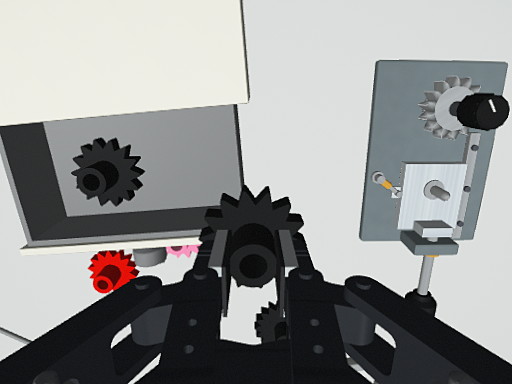

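The view shows gear one flat in the drawer at (108,172), the post empty at (435,188), and the second gear in hand. The drawer's right wall runs from (238,105) to (243,205). I check the placing point against that wall numerically.

```bash
python3 - <<'E'
from h import *
import pickle
c=pickle.load(open('w13.pkl','rb'));d=np.load('dr.npz');F,ex,ey=d['F'],d['ex'],d['ey']
for n,uv,z in (('floor right',(238,150),.073),('floor left',(57,170),.073),('front-left floor',(66,216),.073),('front top l',(22,250),.125),('face r',(247,101),.13)):
    P=pix2w(c,[uv],z)[0,:2];print(n,P.round(4),'drawer x,y',((P-F)@ex).round(3),((P-F)@ey).round(3))
print('gear1 at',((np.array([.5965,.3183])-F)@ex).round(3),((np.array([.5965,.3183])-F)@ey).round(3))
E
```

```text
floor right [0.6274 0.2167] drawer x,y 0.059 -0.072
floor left [0.5915 0.3645] drawer x,y 0.051 0.08
front-left floor [0.5507 0.3584] drawer x,y 0.01 0.082
front top l [0.5445 0.3628] drawer x,y 0.005 0.087
face r [0.6685 0.2136] drawer x,y 0.099 -0.082
gear1 at 0.047 0.034
```

```bash
python3 - <<'E'
from h import *
d=np.load('dr.npz');Rr=d['F']+d['ex']*.046-d['ey']*.032
rows((*Rr,.2,10),(*Rr,.106,10))
E
```

```text
t 45.7 at [0.6025 0.2022 0.2021] yaw 7.46 F [-0.8 -1.  -1.3]
0.0001 0.0010 -0.0071 0.0576 -0.2506 0.0100   rows>=0.8
0.0001 0.0010 -0.0071 0.0605 -0.2509 0.4800   rows>=1.5
```

Emit:
send_rows(
  moves="0 0 -0.007 0.058 -0.25 0 -1;0 0 -0.007 0.058 -0.25 0 -1;0 0 -0.007 0.058 -0.25 0 -1;0 0 -0.007 0.06 -0.251 0.25 -1;0 0 -0.007 0.06 -0.251 0.4 -1;0 0 -0.007 0.06 -0.251 0.45 -1;0 0 -0.007 0.06 -0.251 0.45 -1;0 0 -0.007 0.06 -0.251 0.45 -1",
)

```text
time: 46.7
eef_pos: [0.6087, 0.2543, 0.1136]
tcp_rot: [0.996, 0.087, -0.001, -0.0]
contact_force: [0.6, 0.0, -0.7]
opening: 0.242
finger_force: 30.1
```

```bash
python3 - <<'E'
from h import *
rows((.607,.25,.107,10),(.42,.14,.2,7.5))
E
```

```text
t 46.7 at [0.6087 0.2543 0.1136] yaw 9.98 F [ 0.6  0.  -0.7]
-0.0001 0.0004 -0.0001 -0.0120 0.0196 0.0332   rows>=0.1
-0.0001 0.0004 0.0069 -1.0294 0.3990 -0.4293   rows>=3.8
```

Emit:
send_rows(
  moves="0 0 0 0 0 0.028 -1;0 0 0 0 0 0.028 -1;0 0 0 0 0 0.028 -0.25;0 0 0 0 0 0.028 -0.25;0 0 0 0 0 -0.2 -0.25;0 0 0 0 0 -0.5 -0.25;0 0 0 -0.25 0 -0.5 -0.25;0 0 0 -0.5 0.05 -0.5 -1;0 0 0 -0.6 0.05 -0.5 -1;0 0 0 -0.6 0.05 -0.5 -1;0 0 0 -0.6 0.05 -0.5 -1",
)

```text
time: 48.08
eef_pos: [0.4922, 0.2239, 0.2124]
tcp_rot: [0.996, 0.087, -0.003, 0.0]
contact_force: [-0.8, 0.1, -0.1]
opening: 0.002
finger_force: 0.0
```

```bash
python3 - <<'E'
from h import *
import pickle
c=snap('wrist','w14.png');pickle.dump(c,open('w14.pkl','wb'))
d=np.load('dr.npz');F,ex,ey=d['F'],d['ex'],d['ey']
for g in ((.5965,.3183),(.6085,.254)):
    p,i=gearfit(c,g,.025,.073,45);print(p,i,'drawer',((p[:2]-F)@ex).round(3),((p[:2]-F)@ey).round(3))
S=F-.065*ex;print(F)
rows((*S,.2,10.7),(*S,.100,10.7),(*(F+.058*ex),.100,10.7))
E
```

```text
[0.5969 0.3185 0.0242] 0.881 drawer 0.048 0.034
[0.6071 0.2531 0.0242] 0.849 drawer 0.046 -0.032
[0.5562302  0.27624349]
t 48.12 at [0.4924 0.2239 0.2123] yaw 10.01 F [ 0.5 -0.2 -0.3]
-0.0001 0.0009 -0.0019 0.0352 -0.1980 0.0616   rows>=0.7
-0.0001 0.0009 -0.0019 0.0379 -0.1979 0.5616   rows>=1.6
-0.0001 0.0009 -0.0019 0.6529 -0.2058 0.5582   rows>=2.0
```

Emit:
send_rows(
  moves="0 0 -0.002 0.036 -0.208 0.06 -1;0 0 -0.002 0.036 -0.208 0.3 -1;0 0 -0.002 0.038 -0.208 0.56 -1;0 0 -0.002 0.038 -0.208 0.56 -1;0 0 -0.002 0.12 -0.209 0.56 -1;0 0 -0.002 0.2 -0.21 0.56 -1;0 0 -0.002 0.28 -0.211 0.56 -1;0 0 -0.002 0.36 -0.212 0.56 -1;0 0 -0.002 0.44 -0.213 0.56 -1;0 0 -0.002 0.52 -0.214 0.56 -1;0 0 -0.002 0.6 -0.215 0.56 -1;0 0 -0.002 0.62 -0.216 0.56 -1",
)

```text
time: 49.62
eef_pos: [0.6079, 0.2882, 0.1023]
tcp_rot: [0.996, 0.093, -0.001, -0.0]
contact_force: [-1.4, -0.2, 0.5]
opening: -0.002
finger_force: 0.4
```

```bash
python3 - <<'E'
from h import *
d=np.load('dr.npz');F,ex,ey=d['F'],d['ex'],d['ey'];p=ctrl.get_state()['eef_pos'][:2]
print((p-F)@ex,(p-F)@ey);rows((*(F+.064*ex),.1,10.7))
E
```

```text
0.053035707496132206 0.0021126184530190764
t 49.62 at [0.6079 0.2882 0.1023] yaw 10.71 F [-1.4 -0.2  0.5]
-0.0001 0.0003 0.0000 0.0548 0.0105 0.0113   rows>=0.2
```

Emit:
send_rows(
  moves="0 0 0 0.015 0 0 -1;0 0 0 0.03 0 0 -1;0 0 0 0.045 0 0 -1;0 0 0 0.045 0 0 -1",
)

```text
time: 50.12
eef_pos: [0.6143, 0.2894, 0.0993]
tcp_rot: [0.996, 0.093, -0.003, 0.0]
contact_force: [-0.1, 0.1, 0.6]
opening: 0.004
finger_force: 0.0
```

Emit:
send_rows(
  moves="0 0 0 0.01 0 0 -1;0 0 0 0.02 0 0 -1;0 0 0 0.02 0 0 -1",
)

```text
time: 50.5
eef_pos: [0.6159, 0.2898, 0.0992]
tcp_rot: [0.996, 0.094, -0.007, 0.001]
contact_force: [-8.5, -1.7, 4.7]
opening: 0.001
finger_force: 4.0
```

The drawer is against its stop (8.5 N). Next is the 18-tooth gear.

```bash
python3 - <<'E'
from h import *
rows((.55,.277,.1,10),(.55,.277,.18,10),(.43,.139,.15,7.5))
E
```

```text
t 50.5 at [0.6159 0.2898 0.0992] yaw 10.76 F [-8.5 -1.7  4.7]
0.0001 0.0022 0.0021 -0.3358 0.0014 0.0004   rows>=1.1
0.0001 0.0022 0.0021 -0.3412 0.0015 -0.3996   rows>=1.3
0.0001 0.0022 0.0091 -1.0574 0.5673 -0.2397   rows>=3.0
```

Emit:
send_rows(
  moves="0 0 0 -0.1 0 0 -1;0 0 0 -0.33 0 0 -1;0 0 0 -0.34 0 -0.2 -1;0 0 0 -0.4 0.05 -0.4 -1;0 0.002 0.009 -0.6 0.2 -0.4 0.1;0 0.002 0.009 -0.85 0.4 -0.3 0.1;0 0.002 0.009 -1 0.567 -0.24 0.1;0 0.002 0.009 -1 0.567 -0.24 0.1;0 0.002 0.009 -1 0.567 -0.24 0.1",
)

```text
time: 51.62
eef_pos: [0.4441, 0.1416, 0.1493]
tcp_rot: [0.998, 0.065, 0.004, -0.001]
contact_force: [0.5, -0.6, 0.1]
opening: 0.554
finger_force: 0.0
```

```bash
python3 - <<'E'
from h import *
import pickle
c=snap('wrist','w15.png');pickle.dump(c,open('w15.pkl','wb'))
p,i=gearfit(c,(.41,.139),.032);print(p,i,w2pix(c,[[p[0],p[1],.036]]))
rows((p[0]+.0007,p[1]+.0014,.031,7.5))
t=snap('top');pickle.dump(t,open('t5.pkl','wb'))
g=t['image'].max(2);n,l,st,ce=cv2.connectedComponentsWithStats((g<75).astype(np.uint8))
for k in range(1,n):
    if 60<st[k][4]<500: print(st[k],ce[k].round(1),pix2w(t,[ce[k]],.015)[0].round(3))
E
```

```text
[0.4095 0.1388 0.0314] 0.889 [[248.98600784 230.44315094]]
t 51.67 at [0.4445 0.142  0.1496] yaw 7.5 F [0.1 1.1 0.4]
-0.0001 -0.0015 -0.0000 -0.1766 -0.0133 0.5916   rows>=2.0
[112  43   8  20 112] [115.1  54.1] [0.922 0.4   0.015]
[156  65  19  77 433] [165.  104.4] [0.778 0.25  0.015]
[376  81  19  19 279] [384.9  90. ] [ 0.834 -0.371  0.015]
[289  97  22   7  62] [299.8 100.7] [ 0.797 -0.13   0.015]
[235 127  10  12  87] [239.4 132.6] [0.702 0.038 0.015]
[341 181  13  12 105] [347. 186.] [ 0.558 -0.264  0.015]
[244 206  10  11  97] [248.4 211.4] [0.481 0.008 0.015]
[214 354  67   4 124] [247.3 355.6] [0.097 0.001 0.015]
[225 369  44  15 497] [246.1 377.1] [0.042 0.003 0.015]
```

Emit:
send_rows(
  moves="0 0 0 -0.176 -0.013 0.25 0.1;0 -0.001 0 -0.176 -0.013 0.5 0.1;0 -0.001 0 -0.176 -0.013 0.587 0.1;0 -0.001 0 -0.176 -0.013 0.587 0.1;0 -0.001 0 -0.176 -0.013 0.587 -1;0 -0.001 0 -0.176 -0.013 0.587 -1;0 -0.001 0 -0.176 -0.013 0.587 -1;0 -0.001 0 -0.176 -0.013 0.3 -1;0 -0.001 0 -0.1 0.05 0.1 -1;0 -0.001 0 0 0.3 0 -1;0 -0.001 0 0.1 0.6 0 -1;0 -0.001 0 0.2 0.9 0 -1",
  newtons=30,
)

```text
time: 53.22
eef_pos: [0.506, -0.0319, 0.1494]
tcp_rot: [0.998, 0.066, 0.001, -0.0]
contact_force: [0.8, 0.2, -1.2]
opening: 0.24
finger_force: 30.0
```

```bash
python3 - <<'E'
from h import *
s=ctrl.get_state();print(s['opening'],s['finger_force'])
rows((.564,-.374,.15,7.5),(.564,-.374,.038,7.5))
E
```

```text
0.23970062236480472 29.96846169233322
t 53.23 at [ 0.506  -0.0319  0.1494] yaw 7.51 F [ 0.8  0.2 -1.2]
-0.0000 -0.0002 0.0000 0.0637 1.7335 -0.0032   rows>=5.6
-0.0000 -0.0002 0.0000 0.0631 1.7335 0.5568   rows>=1.8
```

Emit:
send_rows(
  moves="0 0 0 0.01 0.3 0 -1;0 0 0 0.02 0.6 0 -1;0 0 0 0.03 0.9 0 -1;0 0 0 0.03 1 0 -1",
)

```text
time: 53.72
eef_pos: [0.5374, -0.2311, 0.1486]
tcp_rot: [0.998, 0.064, -0.0, 0.0]
contact_force: [0.1, -0.0, -1.3]
opening: 0.243
finger_force: 30.0
```

Emit:
send_rows(
  moves="0 0 0 0.02 0.3 0 -1;0 0 0 0.03 0.6 0 -1;0 0 0 0.034 0.73 0 -1;0 0 0 0.034 0.73 0 -1;0 0 0 0.034 0.73 0 -1",
)

```text
time: 54.35
eef_pos: [0.563, -0.3701, 0.1479]
tcp_rot: [0.998, 0.066, -0.001, -0.001]
contact_force: [-0.5, -0.4, -1.6]
opening: 0.236
finger_force: 30.1
```

```bash
python3 - <<'E'
from h import *
rows((.564,-.374,.038,7.5))
c=snap('wrist','w16.png');im=c['image'].astype(int)
# wood rim columns along the line through the wide compartment at mid-x
for z in (.024,):
    P=[(.60,y,z) for y in np.arange(-.22,-.45,-.004)]
    px=w2pix(c,P).round().astype(int)
    print([(round(p[1],3),im[v,u].tolist()) for p,(u,v) in zip(P,px) if 0<=u<512 and 0<=v<384])
E
```

```text
t 54.35 at [ 0.563  -0.3701  0.1479] yaw 7.53 F [-0.5 -0.4 -1.6]
-0.0004 0.0002 0.0001 0.0031 0.0213 0.5493   rows>=1.8
[(np.float64(-0.22), [86, 65, 40]), (np.float64(-0.224), [202, 207, 204]), (np.float64(-0.228), [200, 204, 202]), (np.float64(-0.232), [201, 206, 207]), (np.float64(-0.236), [210, 179, 121]), (np.float64(-0.24), [86, 73, 48]), (np.float64(-0.244), [79, 67, 45]), (np.float64(-0.248), [213, 181, 123]), (np.float64(-0.252), [211, 180, 121]), (np.float64(-0.256), [212, 180, 121]), (np.float64(-0.26), [212, 181, 123]), (np.float64(-0.264), [213, 182, 123]), (np.float64(-0.268), [212, 181, 122]), (np.float64(-0.272), [214, 180, 123]), (np.float64(-0.276), [214, 181, 123]), (np.float64(-0.28), [214, 180, 123]), (np.float64(-0.284), [213, 182, 123]), (np.float64(-0.288), [213, 180, 122]), (np.float64(-0.292), [214, 181, 124]), (np.float64(-0.296), [212, 181, 123]), (np.float64(-0.3), [214, 181, 123]), (np.float64(-0.304), [214, 182, 123]), (np.float64(-0.308), [213, 182, 121]), (np.float64(-0.312), [215, 183, 125]), (np.float64(-0.316), [214, 182, 123]), (np.float64(-0.32),
[... 555 characters left out ...]
4]), (np.float64(-0.38), [215, 183, 124]), (np.float64(-0.384), [215, 183, 125]), (np.float64(-0.388), [215, 182, 124]), (np.float64(-0.392), [215, 183, 123]), (np.float64(-0.396), [214, 182, 123]), (np.float64(-0.4), [214, 181, 123]), (np.float64(-0.404), [217, 184, 124]), (np.float64(-0.408), [215, 183, 124]), (np.float64(-0.412), [215, 183, 125]), (np.float64(-0.416), [215, 184, 124]), (np.float64(-0.42), [214, 182, 124]), (np.float64(-0.424), [203, 172, 118]), (np.float64(-0.428), [119, 101, 67]), (np.float64(-0.432), [201, 170, 110]), (np.float64(-0.436), [200, 205, 202]), (np.float64(-0.44), [201, 206, 203]), (np.float64(-0.444), [201, 206, 203]), (np.float64(-0.448), [202, 206, 204])]
```

Emit:
send_rows(
  moves="0 0 0 0.003 0.022 0.25 -1;0 0 0 0.003 0.022 0.45 -1;0 0 0 0.003 0.022 0.555 -1;0 0 0 0.003 0.022 0.555 -1;0 0 0 0.003 0.022 0.555 -0.2;0 0 0 0.003 0.022 0.555 -0.2;0 0 0 0.003 0.022 0.3 -0.2;0 0 0 0.003 0.022 0 0.1;0 0 0 0.003 0.022 0 0.1;0 0 0 0.003 0.022 0 0.1",
)

```text
time: 55.65
eef_pos: [0.5645, -0.376, 0.1492]
tcp_rot: [0.998, 0.065, 0.0, 0.0]
contact_force: [-0.0, 0.4, 0.2]
opening: 0.549
finger_force: 0.0
```

```bash
python3 - <<'E'
from h import *
import pickle
c=snap('wrist','w17.png');pickle.dump(c,open('w17.pkl','wb'))
print(gearfit(c,(.564,-.374),.032,.004,45),gearfit(c,(.563,-.269),.018,.004,45))
rows((.4765,.005,.15,7.5),(.4765,.005,.041,7.5))
E
```

```text
(array([ 0.5641, -0.3773,  0.0308]), np.float64(0.879)) (array([ 0.5582, -0.2688,  0.0174]), np.float64(0.867))
t 55.7 at [ 0.5639 -0.3755  0.1475] yaw 7.49 F [ 0.1 -0.3  0.1]
-0.0003 0.0002 -0.0000 -0.1851 -1.9431 -0.0088   rows>=6.2
-0.0003 0.0002 -0.0000 -0.1845 -1.9421 0.5362   rows>=1.7
```

Both tray gears lie flat in the right compartments. Now I push the slide home.

Emit:
send_rows(
  moves="0 0 0 -0.03 -0.3 -0.01 0.1;0 0 0 -0.06 -0.6 -0.01 0.1;0 0 0 -0.09 -0.9 -0.01 0.1;0 0 0 -0.1 -1 -0.01 0.1",
)

```text
time: 56.2
eef_pos: [0.5163, -0.1767, 0.1479]
tcp_rot: [0.998, 0.067, -0.002, -0.002]
contact_force: [0.5, -1.0, 0.3]
opening: 0.549
finger_force: 0.0
```

Emit:
send_rows(
  moves="0 0 0 -0.03 -0.3 0 0.1;0 0 0 -0.06 -0.6 0 0.1;0 0 0 -0.085 -0.9 0 0.1;0 0 0 -0.085 -0.942 0 0.1;0 0 0 -0.085 -0.942 0 0.1;0 0 0 -0.085 -0.942 0 0.1",
)

```text
time: 56.95
eef_pos: [0.4777, 0.003, 0.1506]
tcp_rot: [0.998, 0.065, -0.0, 0.0]
contact_force: [-0.6, 0.1, 0.2]
opening: 0.551
finger_force: 0.0
```

```bash
python3 - <<'E'
from h import *
rows((.4775,.005,.15,7.5),(.4775,.005,.041,7.5))
E
```

```text
t 56.95 at [0.4777 0.003  0.1506] yaw 7.4 F [-0.6  0.1  0.2]
0.0000 0.0000 -0.0003 0.0002 -0.0102 0.0028   rows>=0.0
0.0000 0.0000 -0.0003 0.0002 -0.0102 0.5478   rows>=1.7
```

Emit:
send_rows(
  moves="0 0 0 0 -0.01 0.3 0.1;0 0 0 0 -0.01 0.547 0.1;0 0 0 0 -0.01 0.547 0.1;0 0 0 0 -0.01 0.547 -1;0 0 0 0 -0.01 0.547 -1;0 0 0 0 -0.01 0.547 -1;0 0 0 0.05 -0.01 0.547 -1;0 0 0 0.1 -0.01 0.547 -1;0 0 0 0.14 -0.01 0.547 -1;0 0 0 0.165 -0.01 0.547 -1;0 0 0 0.165 -0.01 0.547 -1",
  newtons=40,
)

```text
time: 58.32
eef_pos: [0.508, 0.0094, 0.0426]
tcp_rot: [0.998, 0.066, -0.004, 0.001]
contact_force: [-9.5, -7.9, 9.5]
opening: 0.355
finger_force: 41.9
```

Emit:
send_rows(
  moves="0 0 0 -0.008 0 0 -1;0 0 0 -0.008 0 0 0.1;0 0 0 -0.008 0 0 0.1;0 0 0 -0.008 0 -0.3 0.1;0 0 0 -0.3 0 -0.6 0.1;0 0 0 -0.3 0 -0.6 0.1;0 0 0 -0.3 0 -0.6 0.1",
)

```text
time: 59.2
eef_pos: [0.4508, 0.0029, 0.1632]
tcp_rot: [0.998, 0.065, 0.002, 0.0]
contact_force: [0.7, 0.4, -0.0]
opening: 0.55
finger_force: 0.0
```

```bash
python3 - <<'E'
from h import *
import pickle
d0=pickle.load(open('d0.pkl','rb'))['scene'];c=snap('scene','s_end.png');w=snap('wrist','w18.png')
s=ctrl.get_state();print(s['time'],s['eef_pos'])
# knob centre in wrist picture: dark component near the predicted home place
for q in ((.5063,.0076,.04),(.4765,.0037,.04)):
    u=w2pix(w,[q])[0];m=(w['image'].max(2)<60).astype(np.uint8);n,l,st,ce=cv2.connectedComponentsWithStats(m)
    k=l[int(u[1]),int(u[0])];print(u,k, ce[k] if k else None, pix2w(w,[ce[k]],.045)[0].round(4) if k else '')
# cup: bright mask shift between start and end scene pictures
a=d0['image'][160:215,145:195].astype(int);b=c['image'][160:215,145:195].astype(int);print('cup diff',np.abs(a-b).mean())
t=snap('top');d=np.load('dr.npz')
# drawer face: print brightness from the organiser's face outward
ex=d['ex'];C=d['C']
P=[(*(C+ex*k),.12) for k in np.arange(-.06,.02,.004)];px=w2pix(t,P).round().astype(int)
print([(round(k,3),int(t['image'][v,u].mean())) for k,(u,v) in zip(np.arange(-.06,.02,.004),px)])
E
```

```text
59.3 [0.4503995  0.00300417 0.16108015]
[254.33463865 115.28304553] 31 [254.45550062 111.8170581 ] [0.5092 0.0079 0.045 ]
[254.27315833 154.2320985 ] 0 None 
cup diff 7.82969696969697
[(np.float64(-0.06), 157), (np.float64(-0.056), 159), (np.float64(-0.052), 158), (np.float64(-0.048), 157), (np.float64(-0.044), 159), (np.float64(-0.04), 156), (np.float64(-0.036), 152), (np.float64(-0.032), 143), (np.float64(-0.028), 82), (np.float64(-0.024), 73), (np.float64(-0.02), 89), (np.float64(-0.016), 98), (np.float64(-0.012), 81), (np.float64(-0.008), 93), (np.float64(-0.004), 92), (np.float64(0.0), 81), (np.float64(0.004), 113), (np.float64(0.008), 170), (np.float64(0.012), 172), (np.float64(0.016), 172)]
```

```bash
python3 - <<'E'
from h import *
import pickle
t=snap('top');t0=pickle.load(open('d0.pkl','rb'))['top'];d=np.load('dr.npz');ex,ey,C,F=d['ex'],d['ey'],d['C'],d['F']
ks=np.arange(-.05,.012,.004)
for o in (-.05,.05):
    px=w2pix(t,[(*(C+ex*k+ey*o),.125) for k in ks]).round().astype(int);print(o,[(round(k,3),int(t['image'][v,u].mean()),int(t0['image'][v,u].mean())) for k,(u,v) in zip(ks,px)])
A=t0['image'][100:160,290:345].astype(np.uint8);B=t['image'][110:150,300:335]
r=cv2.matchTemplate(A,B,cv2.TM_CCOEFF_NORMED);print('cup',cv2.minMaxLoc(r))
E
```

```text
-0.05 [(np.float64(-0.05), 158, 97), (np.float64(-0.046), 157, 97), (np.float64(-0.042), 158, 99), (np.float64(-0.038), 157, 99), (np.float64(-0.034), 157, 97), (np.float64(-0.03), 138, 96), (np.float64(-0.026), 109, 100), (np.float64(-0.022), 75, 99), (np.float64(-0.018), 77, 97), (np.float64(-0.014), 106, 98), (np.float64(-0.01), 109, 98), (np.float64(-0.006), 78, 98), (np.float64(-0.002), 75, 99), (np.float64(0.002), 98, 108), (np.float64(0.006), 170, 158), (np.float64(0.01), 172, 161)]
0.05 [(np.float64(-0.05), 159, 98), (np.float64(-0.046), 158, 99), (np.float64(-0.042), 158, 99), (np.float64(-0.038), 157, 100), (np.float64(-0.034), 150, 98), (np.float64(-0.03), 127, 99), (np.float64(-0.026), 77, 98), (np.float64(-0.022), 76, 97), (np.float64(-0.018), 93, 98), (np.float64(-0.014), 126, 99), (np.float64(-0.01), 81, 98), (np.float64(-0.006), 75, 97), (np.float64(-0.002), 75, 97), (np.float64(0.002), 152, 141), (np.float64(0.006), 170, 159), (np.float64(0.01), 174, 160)]
cup (-0.10079152882099152, 0.9985558390617371, (20, 20), (10, 10))
```

```bash
python3 - <<'E'
from h import *
print(ctrl.sign_off())
E
```

```text
the job is handed in; nothing more can be done
None
```

I handed the job in at about 60 s of robot time. Both 14-tooth gears were tested and lie in the shut drawer, the 10-tooth gear is in the narrow compartment and the 18-tooth in the wide one, the slide is home on an empty post, and the cup did not move. Sign-off returned no verdict; I judged "shut" and "home" from the forces at the stops and the camera pictures.

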